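Load the slim cartons into the bench dispenser and shut its gate

ROBOT

A 7-joint arm with a two-finger parallel gripper is mounted at the origin on the work surface. World frame = base frame: x ahead of the robot, y to its left, z up, the work surface at z = 0. Lengths are in mm, angles in rad, forces in N, time in s.
With the tool pointing down it reaches from about 400 to 875 mm from the base axis. Payload 4.4 kg.
Tool frame: the origin (TCP) lies midway between the tips of the shut fingers; the grasp point (between the pads) lies 19 mm behind it; z points along the fingers, y is the direction in which the jaws open and shut (so a half turn about z gives the same grasp; the last joint's range is limited). The gripper opens to 85 mm and grips with 20 to 120 N. Pads are 22 mm wide; open, the fingers measure 114 mm over their backs; the gripper's body (76 mm by 85 mm) begins 54 mm behind the grasp point. The pads swing forward as they close: fully open they stand 13 mm farther back than shut.
Start: joints at [1.088, 0.628, 0.038, 1.517, -0.027, 0.996, -0.02], TCP at [263.172, -594.355, 231.313] pointing down, gripper open.
Joint ranges: [-3.06, 3.06], [-0.37, 2.12], [-1.25, 1.32], [0.18, 2.47], [-1.1, 4.24], [0.23, 1.98], [-2.94, 2.94]. Speed limits (rad/s): [2.57, 2.57, 3.14, 3.14, 3.14, 3.14, 3.14].

INTERFACE

Orientations are given as [roll, pitch, yaw] about the fixed x, y, z axes, in that order (R = Rz(yaw) Ry(pitch) Rx(roll)).
In Python, from cell import ctrl, vision gives the robot as it stands.
- The arm moves only by the tool play_rows, never from a script. Its arguments are lists of equal length, an entry for each row: "slide": the shift along the tool's x, y, z in mm, a list of three; "turn": the turn about the tool's z in rad; "fingers": the opening, from 0 (shut) to 1 (fully open). A call has 1 to 5 rows; each row is the pose to reach, as a shift and turn from the pose measured when the call began, along the tool's axes at that moment; what a row does not reach only later rows make up. A row lasts 1/8 s, in which the tool goes at most 62.5 mm and 10.7 degrees, less where a joint would pass 70% of its speed; a pose out of reach is approached as far as the arm can. A call with a gripper value outside its range is refused whole. The fingers move at their own pace and stop on an object; the grip force is fixed at half the most. Time passes only in rows, so rows that repeat a pose let the fingers close. It gives the time, the measured TCP pose, the force and the opening at its end, in the units of the state.
- ctrl.read_state(): the state, without advancing time (a new reading comes with each control period).
- vision.get_image(name): name is "side" or "top" or "wrist"; returns (picture, depth): 420x560x3 uint8, blue, green, red; 420x560 float32, mm along the optical axis (not along the pixel's ray), 0 where there is no reading.
- vision.camera_params(name): a dict with "fx", "fy", "cx", "cy" (pixels), "position" and "rotation" of the camera in the world. Camera axes: x right, y up, looking along -z (the intrinsics and any distortion apply to the point x, -y, -z); pixel columns grow to the right and rows downward; lengths in mm; the calibration is good to about 2 mm. The wrist camera is an equidistant fisheye: a pixel r from the principal point sees the ray r / f radians off the axis. A picture is of the moment at which its call begins: read the wrist's pose just before it. camera_params takes no time and is no camera call; for the wrist camera it gives the pose at the moment of the call.
- ctrl.finish_job(): hands the job in, once; it reports no verdict.
The state is a dict: "clock": time; "qpos": joint angles; "qd": joint speeds; "tau": joint torques, N m; "eef_pos": TCP position; "tool_rot": TCP orientation; "force": force on the tool from outside, world axes, zero at the start; "torque": the same for the moment, N m; "width": finger opening in mm.
Only numpy, scipy, OpenCV 4.12 (cv2) and the standard library are available. Lean on these libraries where they do the work, as an engineer would, in place of code of your own. Each camera call takes 0.05 s, during which the arm holds its last target.

TASK

Take each slim carton out of the grey tote, press its lower end on the bench so that it swings over flat between your fingers, and slide it into the dispenser channel marked with its own colour, right home against the back stop. When all the cartons are in, swing the orange gate shut across the channel mouths, and leave the other stock on the bench where it is.

Things in the scene. Friction and masses are not known exactly. Their poses are not given: they have to be found in the camera images.
- carton_blue: slim white part carton, 30 x 30 x 140 mm, 90 g give or take, with a blue band round its top 34 mm and a narrow blue stripe near its foot; origin at the centre of its lower end, z along its length towards the blue-banded top end, x and y square to its side faces. At the start it stands in one of the tote's pockets, its lower end 6 mm above the bench, its top about 70 mm above the tote's rim. May be absent
- blue_mid (a point): centre point of the blue carton, 70 mm from each end, 15 mm from each side
- home_blue (a point): where the centre of the blue carton lies when it is fully home in the channel with the blue mark (-38 mm along the dispenser's x), 15 mm above the bench; axes as the dispenser's
- carton_yellow: slim white part carton, 30 x 30 x 140 mm, 90 g give or take, with a yellow band round its top 34 mm and a narrow yellow stripe near its foot; origin at the centre of its lower end, z along its length towards the yellow-banded top end, x and y square to its side faces. At the start it stands in one of the tote's pockets, its lower end 6 mm above the bench, its top about 70 mm above the tote's rim. May be absent
- yellow_mid (a point): centre point of the yellow carton, 70 mm from each end, 15 mm from each side
- home_yellow (a point): where the centre of the yellow carton lies when it is fully home in the channel with the yellow mark (0 mm along the dispenser's x), 15 mm above the bench; axes as the dispenser's
- carton_green: slim white part carton, 30 x 30 x 140 mm, 90 g give or take, with a green band round its top 34 mm and a narrow green stripe near its foot; origin at the centre of its lower end, z along its length towards the green-banded top end, x and y square to its side faces. At the start it stands in one of the tote's pockets, its lower end 6 mm above the bench, its top about 70 mm above the tote's rim. May be absent
- green_mid (a point): centre point of the green carton, 70 mm from each end, 15 mm from each side
- home_green (a point): where the centre of the green carton lies when it is fully home in the channel with the green mark (38 mm along the dispenser's x), 15 mm above the bench; axes as the dispenser's
- tote: fixed grey tote, 136 mm (x) by 208 mm (y, over the rims about 150 by 235), 76 mm high, with a black foam insert 70 mm high that has three pockets 34 x 34 mm, 64 mm deep, in a row along y at -60, 0 and +60 mm; origin at the centre of its underside. Which carton stands in which pocket changes
- dispenser: fixed white metal dispenser, 119 (x) x 144 (y) x 36 mm, origin under its centre. Three parallel channels along its y, at x = -38 (blue mark on roof), 0 (yellow), +38 mm (green), each 33 wide, 33 high inside, 5 mm walls, no floor: cartons lie on the bench and slide in towards +y. Mouths at y = -69, back stop at +69, so a carton fully home sticks out 2 mm. Gate bracket at x 60 to 85
- gate (a joint): orange gate, upright plate 145 mm long, 28 high (6 to 34 above the bench), 4 thick, on a vertical hinge. 0 rad = shut: it runs from the hinge to the dispenser's -x, in front of the mouths; it grows as it swings out to -y (1.57) and on towards +x, counter-clockwise from above, stop at 2.6. It swings lightly (0.03 N m friction), stays where left, and starts wide open
- gate_hinge (a point): point on the gate's hinge axis, 20 mm above the bench, at x = +85 mm, y = -79 mm of the dispenser; axes as the dispenser's (they do not turn with the gate)
- table: the plywood bench; its top is at height 0
- filter_can: bystander: white spin-on filter can, 72 mm across, 100 mm tall; origin at its foot
- tape_roll: bystander: roll of clear tape, 90 mm across, 40 mm high; origin at its foot
- bulb_box: bystander: small brown and yellow box, 60 mm cube; origin at its foot
Things that resemble listed ones, but are neither listed nor needed, are in the scene too. What is shaped like the carton_blue but pink is not meant. Leave any red look-alike of the carton_yellow alone.

How it is judged:
By the outcome, as a careful person would: the job done as asked, in the order asked, and still so for the second after the job is handed in, with the robot touching nothing.
Of carton_blue, carton_yellow, carton_green only 2 to 3 are there at a start; the rules pass over those that are not, and their reading is None.
At some moment in a run one of carton_blue, carton_yellow, carton_green may be knocked a few centimetres aside while the robot is not near it.
Once in a run the grip may slacken for a moment while it holds something.
It also fails if it takes over 210 s, if anything falls off the work surface, if the arm or the gripper's body presses on something with over 40 N, if the wrist force passes 120 N, or if a joint passes its speed limit or range.

## Working session

There is one attempt and no reset: what is moved stays moved. The work goes in short steps, Python scripts to look and compute and a tool call to move; the robot and the scene stay as the last step left them, time stands still between calls to the robot, and variables do not carry over. Pictures are saved under pics/ and viewed, and the job is handed in when it is done.

Besides the shell and the picture viewer there is one more tool, called after "Request:" as name([rows], argument=value, ...), one row to a line, values as JSON. play_rows: Moves the arm, as the interface text tells. Its arguments: {"type":"object","properties":{"slide":{"type":"array"},"turn":{"type":"array"},"fingers":{"type":"array"}},"required":["slide","turn","fingers"]}

```bash
ls -la; mkdir -p pics; cat > h.py <<'E'
import numpy as np, cv2
from cell import ctrl, vision
def grab(name,tag):
    p=vision.camera_params(name); im,d=vision.get_image(name)
    cv2.imwrite(f'pics/{tag}.png',im); np.savez(f'pics/{tag}.npz',im=im,d=d,**{k:np.array(v) for k,v in p.items() if k in('fx','fy','cx','cy','position','rotation')})
    return im,d,p
E
python3 - <<'E'
from h import *
print(ctrl.read_state())
for n in('side','top','wrist'):
    im,d,p=grab(n,n+'0'); print(n,p)
E
```

```text
total 12
drwxr-xr-x  3 agent agent 4096 Dec  7 06:00 .
drwxr-xr-x 23 root  root  4096 Dec  7 06:00 ..
drwxr-xr-x  2 agent agent 4096 Dec  7 06:00 pics
{'clock': 0.0, 'qpos': array([ 1.08821827,  0.62935983,  0.03848116,  1.51841292, -0.02699311,
        0.99627415, -0.02002682]), 'qd': array([ 1.49787159e-03, -8.93354385e-05, -2.91854337e-04, -2.87777230e-04,
       -9.28154342e-04, -9.49217210e-04, -2.00619379e-04]), 'tau': array([ 3.50054606e-04, -5.63399863e+01,  1.22587904e+00, -1.93447423e+01,
        1.08090937e-02,  1.05389755e-02,  4.12613559e-06]), 'eef_pos': array([ 262.87297586, -593.76974924,  230.36656042]), 'tool_rot': array([-3.13965827e+00,  5.59846377e-05,  4.16722303e-01]), 'force': array([-0.03322935, -0.26953862,  0.46388566]), 'torque': array([ 0.0180468, -0.0723741, -0.0043753]), 'width': 85.20127228924122}
side {'fx': 416.92300601572913, 'fy': 416.92300601572913, 'cx': 272.7601094011768, 'cy': 214.69498255915894, 'position': array([ 13.39723292, 749.82681402, 789.61427088]), 'rotation': array([ 0.90249844,  0.00374155, -2.52545236])}
top {'fx': 500.7148411342482, 'fy': 500.7148411342482, 'cx': 277.06859003936387, 'cy': 208.8456907739228, 'position': array([ 344.0810218 ,   -2.20093012, 1583.01343303]), 'rotation': array([ 0.15067651,  0.01711845, -1.58879242])}
wrist {'fx': 325.19226210127806, 'fy': 325.19226210127806, 'cx': 277.69940028404983, 'cy': 208.98953071647955, 'position': array([ 330.94122814, -563.61198628,  373.22514617]), 'rotation': array([-2.97462792e-01,  9.07323991e-04, -1.15520610e+00])}
```

View pics/top0.png

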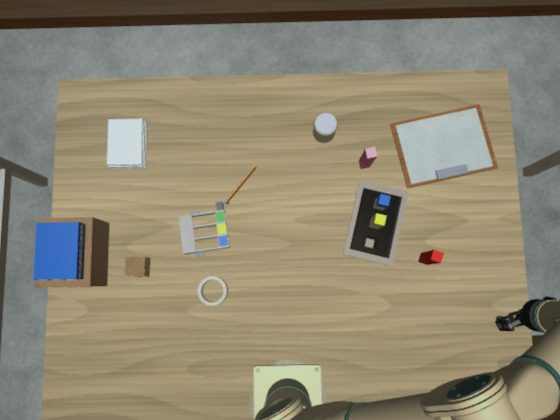

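View pics/side0.png

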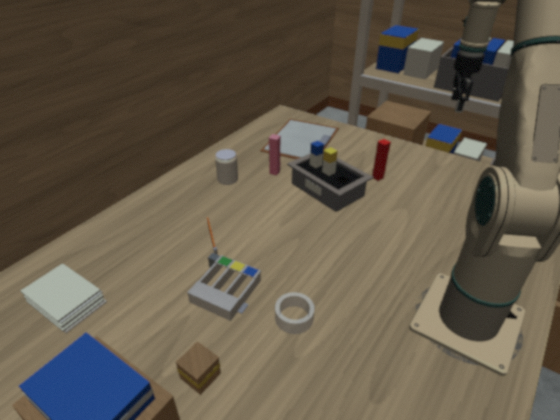

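View pics/wrist0.png

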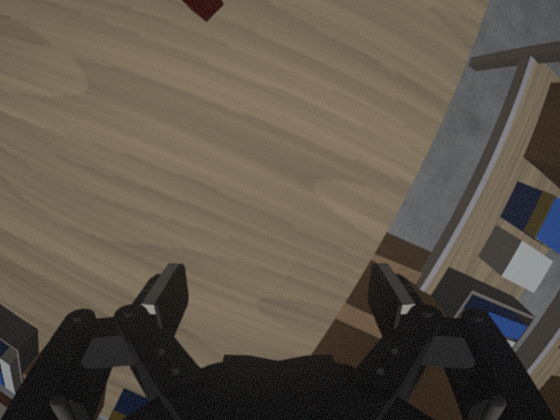

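```bash
cat >> h.py <<'E'
from scipy.spatial.transform import Rotation as Ro
def load(tag):
    z=np.load(f'pics/{tag}.npz'); return z
def rays(z,uv,fish=False):
    uv=np.atleast_2d(uv).astype(float)
    x=(uv[:,0]-z['cx'])/z['fx']; y=(uv[:,1]-z['cy'])/z['fy']
    if fish:
        r=np.hypot(x,y)+1e-9; s=np.tan(r)/r; x=x*s;y=y*s
    v=np.stack([x,-y,-np.ones_like(x)],1)
    return v@Ro.from_euler('xyz',z['rotation']).as_matrix().T   # unit depth
def onplane(z,uv,h,fish=False):
    v=rays(z,uv,fish); t=(h-z['position'][2])/v[:,2]; return z['position']+v*t[:,None]
def bydepth(z,uv,fish=False):
    uv=np.atleast_2d(uv); d=z['d'][uv[:,1].astype(int),uv[:,0].astype(int)]
    return z['position']+rays(z,uv,fish)*d[:,None]
def crop(tag,x0,y0,x1,y1,s,out):
    im=load(tag)['im'][y0:y1,x0:x1]; cv2.imwrite(f'pics/{out}.png',cv2.resize(im,None,fx=s,fy=s,interpolation=cv2.INTER_CUBIC))
E
python3 - <<'E'
from h import *
crop('top0',330,140,450,280,4,'c1'); crop('top0',170,160,270,260,6,'c2')
z=load('top0')
for uv in [(384,200),(380,220),(370,243),(431,256),(370,152),(325,125),(221,229),(219,217),(223,240),(187,234),(213,280),(137,266),(290,330)]:
    print(uv,bydepth(z,uv).round(0))
z=load('side0')
for uv in [(317,147),(330,155),(238,266),(225,262),(250,271),(213,297)]:
    print(uv,bydepth(z,uv).round(0))
E
```

```text
(384, 200) [[ 581. -291.  152.]]
(380, 220) [[ 524. -278.  144.]]
(370, 243) [[ 469. -269.   10.]]
(431, 256) [[ 418. -419.  142.]]
(370, 152) [[ 728. -259.  140.]]
(325, 125) [[ 826. -132.  102.]]
(221, 229) [[519. 195.  42.]]
(219, 217) [[557. 201.  40.]]
(223, 240) [[485. 189.  38.]]
(187, 234) [[505. 301.  42.]]
(213, 280) [[363. 225.   7.]]
(137, 266) [[409. 450.  57.]]
(290, 330) [[207. -12.   7.]]
(317, 147) [[ 570. -272.  147.]]
(330, 155) [[ 517. -261.  141.]]
(238, 266) [[517. 195.  38.]]
(225, 262) [[553. 203.  39.]]
(250, 271) [[483. 190.  36.]]
(213, 297) [[500. 308.  40.]]
```

View pics/c1.png

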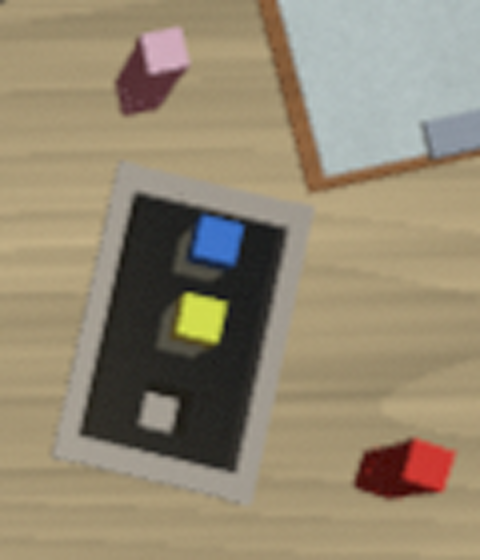

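View pics/c2.png

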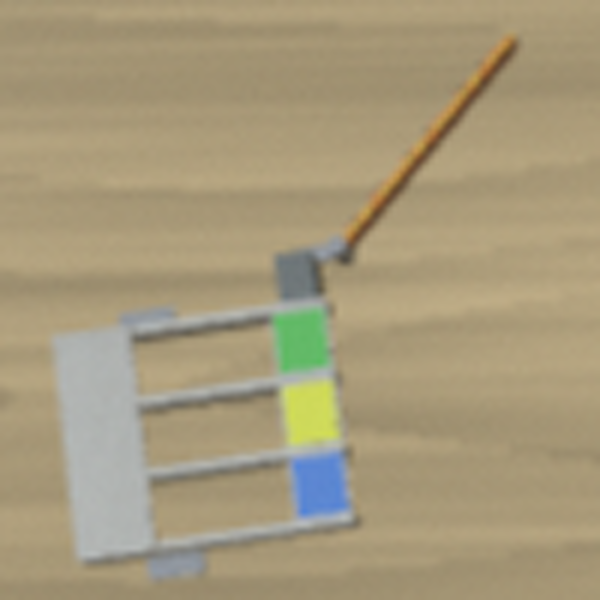

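```bash
python3 - <<'E'
from h import *
z=load('top0'); hsv=cv2.cvtColor(z['im'],cv2.COLOR_BGR2HSV)
def blob(lo,hi,box):
    m=cv2.inRange(hsv,lo,hi); M=np.zeros_like(m); x0,y0,x1,y1=box; M[y0:y1,x0:x1]=m[y0:y1,x0:x1]
    n,l,s,c=cv2.connectedComponentsWithStats(M); i=1+s[1:,4].argmax(); 
    cn,_=cv2.findContours((l==i).astype('u1'),0,1); return c[i],s[i,4],cv2.minAreaRect(cn[0])
for nm,lo,hi in(('blue',(95,80,60),(125,255,255)),('yel',(22,100,100),(38,255,255)),('green',(45,80,60),(85,255,255))):
    for box,h in(((340,180,410,270),146),((205,205,235,255),36)):
        try:
            c,a,r=blob(lo,hi,box); print(nm,h,c.round(1),a,[np.round(x,1) for x in r],onplane(z,c,h).round(1))
        except Exception as e: print(nm,h,'none')
# tote rim corners from crop (scale4, offset 330,140)
for u,v in((122,163),(312,208),(250,502),(55,455)): print('rim',onplane(z,(330+u/4,140+v/4),76).round(0))
# dispenser corners (scale 6, off 170,160)
for u,v in((52,337),(325,300),(355,520),(80,562)): print('disp',onplane(z,(170+u/6,160+v/6),36).round(0))
for u,v in((345,243),(512,40)): print('gate',onplane(z,(170+u/6,160+v/6),34).round(0))
E
```

```text
blue 146 [383.9 199.7] 143 [array([383.8, 199.7]), array([12.1, 11.6]), np.float64(14.0)] [[ 583.1 -291.7  146. ]]
blue 36 [222.8 240.3] 80 [array([222.7, 240.4]), array([9.9, 7.9]), np.float64(80.5)] [[484.1 190.2  36. ]]
yel 146 [379.9 219.1] 133 [array([379.9, 219.2]), array([11.6, 11.4]), np.float64(11.3)] [[ 526.8 -277.4  146. ]]
yel 36 [221.3 228.4] 76 [array([221. , 228.5]), array([9., 8.]), np.float64(90.0)] [[521.5 194.6  36. ]]
green 146 none
green 36 [219.7 216.3] 72 [array([219.8, 216.4]), array([9.2, 7.6]), np.float64(81.9)] [[559.6 199.6  36. ]]
rim [[ 655. -238.   76.]]
rim [[ 617. -380.   76.]]
rim [[ 395. -322.   76.]]
rim [[ 433. -178.   76.]]
disp [[563. 328.  36.]]
disp [[579. 186.  36.]]
disp [[464. 170.  36.]]
disp [[445. 313.  36.]]
gate [[609. 175.  34.]]
gate [[716.  87.  34.]]
```

```bash
cat >> h.py <<'E'
def st():
    s=ctrl.read_state(); print('t%.2f'%s['clock'],'tcp',s['eef_pos'].round(1),'yaw %.3f'%s['tool_rot'][2],'rp',s['tool_rot'][:2].round(3),'F',s['force'].round(1),'w %.1f'%s['width'],'q7 %.2f'%s['qpos'][6]); return s
def plan(x,y,z_,yaw,s=None):
    s=s or st(); R=Ro.from_euler('xyz',s['tool_rot']).as_matrix()
    d=R.T@(np.array([x,y,z_])-s['eef_pos']); dy=(yaw-s['tool_rot'][2]+np.pi)%(2*np.pi)-np.pi
    print('slide',d.round(1),'turn %.3f'%-dy,'n>=%d'%np.ceil(max(np.linalg.norm(d)/62.5,abs(dy)/.187)))
E
python3 -c "
from h import *
plan(583,-292,230,1.308)"
```

```text
t0.15 tcp [ 262.9 -593.9  230.6] yaw 0.417 rp [-3.14  0.  ] F [-0.3 -0.3  0.4] w 85.6 q7 -0.02
slide [ 414.9 -146.5    0.8] turn -0.891 n>=8
```

Request:
play_rows([
  [60, -20, 0],
  [120, -40, 0],
  [175, -60, 0],
  [230, -80, 0],
  [290, -100, 0],
], turn=[-0.15, -0.3, -0.45, -0.6, -0.75], fingers=[0.6, 0.6, 0.6, 0.6, 0.6])

```text
clock: 0.78
eef_pos: [487.9, -384.4, 230.7]
tool_rot: [-3.14, -0.001, 1.171]
force: [0.7, -1.2, -0.7]
width: 51.5
```

```bash
python3 -c "
from h import *
plan(583,-292,230,1.308)"
```

```text
t0.78 tcp [ 487.9 -384.4  230.7] yaw 1.171 rp [-3.14e+00 -1.00e-03] F [ 0.7 -1.2 -0.7] w 51.5 q7 0.12
slide [122.2  51.6   0.7] turn -0.137 n>=3
```

Request:
play_rows([
  [50, 20, 0],
  [100, 40, 0],
  [122, 52, 0],
  [122, 52, 0],
], turn=[-0.05, -0.1, -0.137, -0.137], fingers=[0.6, 0.6, 0.6, 0.6])

```text
clock: 1.27
eef_pos: [584.3, -290.8, 230.2]
tool_rot: [-3.14, -0.001, 1.311]
force: [0.3, -0.9, 0.4]
width: 51.0
```

```bash
python3 -c "
from h import *
st(); grab('wrist','w1')"
```

```text
t1.27 tcp [ 584.3 -290.8  230.2] yaw 1.311 rp [-3.14e+00 -1.00e-03] F [ 0.3 -0.9  0.4] w 51.0 q7 0.04
```

View pics/w1.png

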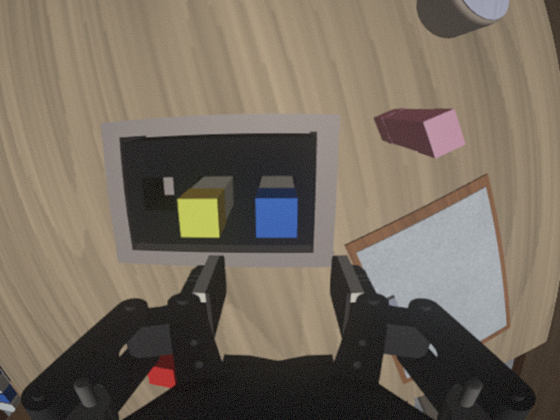

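```bash
python3 -c "
from h import *
z=load('w1'); print(z['position'],z['rotation'])
for c in [(277,217.5),(200,217),(256,198),(298,198),(298,237),(256,237)]: print(onplane(z,c,146,True).round(1))
# tips
print(z['d'][210,277],z['d'][217,200],bydepth(z,(277,217),True))
plan(*onplane(z,(277,217.5),146,True)[0][:2],112,1.308)
"
```

```text
[ 603.19452681 -218.56181899  373.03199402] [-0.2967191   0.00095598 -0.2609036 ]
[[ 582.9 -291.8  146. ]]
[[ 527.1 -276.6  146. ]]
[[ 572.  -273.5  146. ]]
[[ 601.4 -281.3  146. ]]
[[ 594.2 -310.8  146. ]]
[[ 563.6 -302.7  146. ]]
237.23044 238.86661 [[ 583.01832229 -291.29857558  146.29250588]]
t1.32 tcp [ 582.6 -293.1  230.2] yaw 1.308 rp [-3.139  0.   ] F [-0.4 -0.5 -0.4] w 51.3 q7 0.04
slide [  1.4   0.2 118.2] turn -0.000 n>=2
```

Request:
play_rows([
  [1, 0, 40],
  [1, 0, 80],
  [1, 0, 120],
  [1, 0, 120],
  [1, 0, 120],
], turn=[0, 0, 0, 0, 0], fingers=[0.6, 0.6, 0.6, 0.6, 0.3])

```text
clock: 1.95
eef_pos: [582.3, -294.1, 111.5]
tool_rot: [-3.14, 0.002, 1.305]
force: [-0.2, 0.2, -1.0]
width: 34.0
```

Request:
play_rows([
  [0, 0, 0],
  [0, 0, 0],
  [0, 0, 0],
  [0, 0, 0],
], turn=[0, 0, 0, 0], fingers=[0.1, 0, 0, 0])

```text
clock: 2.45
eef_pos: [582.6, -294.1, 112.1]
tool_rot: [-3.141, 0.002, 1.305]
force: [-0.9, -0.7, 3.7]
width: 29.5
```

Request:
play_rows([
  [0, 0, -30],
  [0, 0, -60],
  [0, 0, -100],
  [0, 0, -130],
  [0, 0, -130],
], turn=[0, 0, 0, 0, 0], fingers=[0, 0, 0, 0, 0])

```text
clock: 3.08
eef_pos: [584.3, -294.4, 244.7]
tool_rot: [3.137, 0.003, 1.305]
force: [0.3, 0.8, -0.6]
width: 29.2
```

```bash
python3 -c "
from h import *
st(); grab('wrist','w2'); grab('side','s2')
plan(500,40,240,1.695)"
```

```text
t3.08 tcp [ 584.3 -294.4  244.7] yaw 1.305 rp [3.137e+00 3.000e-03] F [ 0.3  0.8 -0.6] w 29.2 q7 0.04
t3.17 tcp [ 582.2 -293.7  241.4] yaw 1.306 rp [-3.14e+00  2.00e-03] F [ 0.5 -1.5 -0.1] w 29.3 q7 0.04
slide [ 300.4 -166.8    1.2] turn -0.389 n>=6
```

View pics/w2.png

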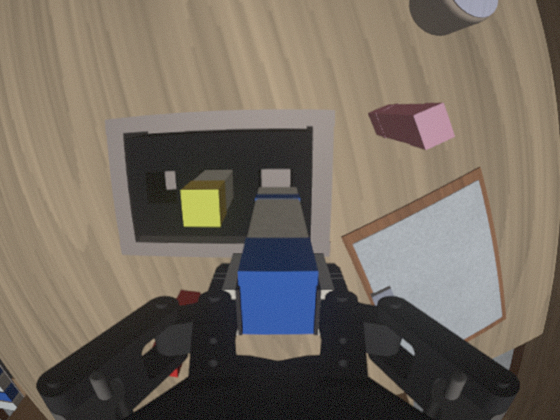

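View pics/s2.png

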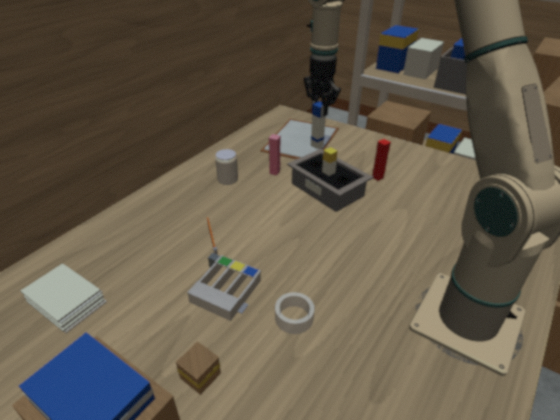

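```bash
python3 -c "
from h import *
plan(488.8,135.4,240,1.696)"
```

```text
t3.17 tcp [ 582.2 -293.7  241.4] yaw 1.306 rp [-3.14e+00  2.00e-03] F [ 0.5 -1.5 -0.1] w 29.3 q7 0.04
slide [ 389.6 -202.6    1.1] turn -0.390 n>=8
```

Request:
play_rows([
  [0, 0, -30],
  [50, -20, -30],
  [100, -45, -30],
  [150, -70, -30],
  [200, -95, -30],
], turn=[0, -0.08, -0.16, -0.24, -0.3], fingers=[0, 0, 0, 0, 0])

```text
clock: 3.8
eef_pos: [541.5, -73.9, 269.5]
tool_rot: [-3.136, 0.0, 1.608]
force: [0.4, 0.8, -0.7]
width: 29.6
```

```bash
python3 -c "
from h import *
plan(488.8,135.4,240,1.696)"
```

```text
t3.80 tcp [541.5 -73.9 269.5] yaw 1.608 rp [-3.136  0.   ] F [ 0.4  0.8 -0.7] w 29.6 q7 -0.05
slide [211.2 -44.8  29.6] turn -0.088 n>=4
```

Request:
play_rows([
  [50, -10, 10],
  [105, -22, 20],
  [160, -34, 30],
  [211, -45, 30],
  [211, -45, 30],
], turn=[-0.03, -0.06, -0.088, -0.088, -0.088], fingers=[0, 0, 0, 0, 0])

```text
clock: 4.42
eef_pos: [486.0, 140.2, 238.4]
tool_rot: [-3.134, -0.003, 1.705]
force: [-0.3, -0.2, -0.6]
width: 29.4
```

```bash
python3 -c "
from h import *
st(); grab('wrist','w3')
plan(488.8,135.4,120,1.696)"
```

```text
t4.42 tcp [486.  140.2 238.4] yaw 1.705 rp [-3.134e+00 -3.000e-03] F [-0.3 -0.2 -0.6] w 29.4 q7 -0.41
t4.47 tcp [487.  137.1 238.4] yaw 1.701 rp [-3.134 -0.   ] F [-0.2 -0.9 -1. ] w 29.4 q7 -0.41
slide [ -2.    2.5 118.3] turn 0.005 n>=2
```

View pics/w3.png

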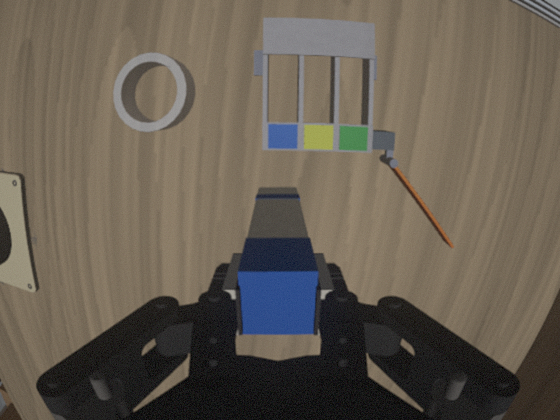

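```bash
cat >> h.py <<'E'
def marks(tag,fish=True,h=36,box=(0,0,560,420),amax=5000):
    z=load(tag); hsv=cv2.cvtColor(z['im'],cv2.COLOR_BGR2HSV); o={}
    for nm,lo,hi in(('blue',(100,120,60),(125,255,255)),('yel',(22,100,80),(38,255,255)),('green',(45,80,40),(85,255,255))):
        m=cv2.inRange(hsv,lo,hi); M=np.zeros_like(m); x0,y0,x1,y1=box; M[y0:y1,x0:x1]=m[y0:y1,x0:x1]
        n,l,s,c=cv2.connectedComponentsWithStats(M)
        for i in range(1,n):
            if 60<s[i,4]<amax: print(nm,c[i].round(1),s[i,:5],onplane(z,c[i],h,fish)[0].round(1)); o.setdefault(nm,onplane(z,c[i],h,fish)[0])
    return o
E
python3 -c "
from h import *
marks('w3',box=(240,100,400,170))
z=load('w3')
for n,c in (('mouthL',(263,150)),('mouthR',(372,152)),('backL',(264,21)),('backR',(374,25))): print(n,onplane(z,c,36,True).round(1))
crop('w3',230,0,430,180,4,'c3')
"
```

```text
blue [282.5 136. ] [269 125  28  23 642] [482.3 190.3  36. ]
yel [318.  136.7] [304 125  29  24 660] [519.7 194.9  36. ]
green [353.  137.9] [340 126  28  24 622] [557.5 199.6  36. ]
mouthL [[463.8 172.7  36. ]]
mouthR [[581.4 188.   36. ]]
backL [[446.6 311.6  36. ]]
backR [[563.  328.1  36. ]]
```

View pics/c3.png

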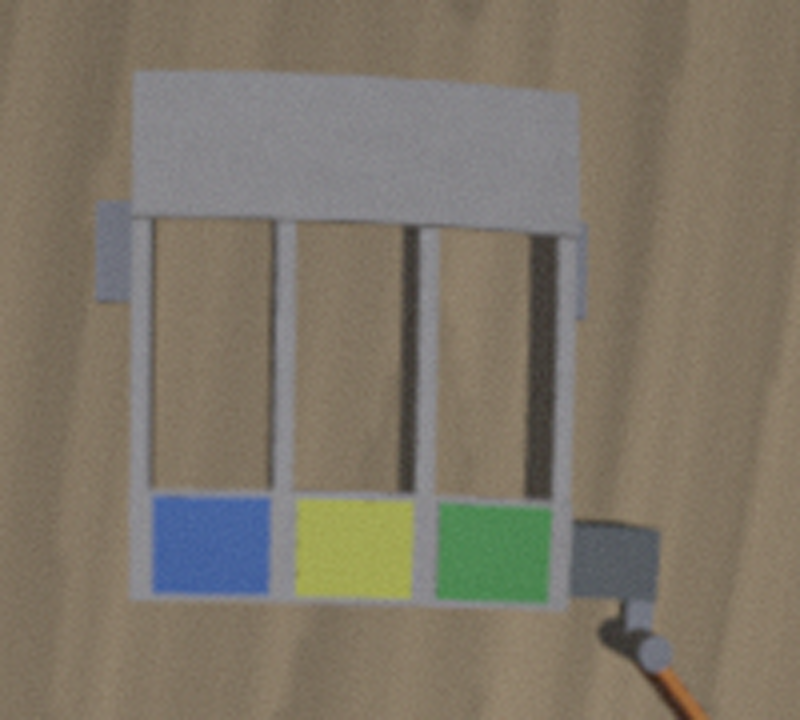

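```bash
python3 -c "
from h import *
plan(490,131,108,1.697)"
```

```text
t4.47 tcp [487.  137.1 238.4] yaw 1.701 rp [-3.134 -0.   ] F [-0.2 -0.9 -1. ] w 29.4 q7 -0.41
slide [ -6.5   3.2 130.3] turn 0.004 n>=3
```

Request:
play_rows([
  [-6, 3, 50],
  [-6, 3, 100],
  [-6, 3, 124],
  [-6, 3, 130],
  [-6, 3, 130],
], turn=[0.004, 0.004, 0.004, 0.004, 0.004], fingers=[0, 0, 0, 0, 0])

```text
clock: 5.1
eef_pos: [489.9, 130.6, 108.3]
tool_rot: [-3.133, 0.0, 1.695]
force: [0.7, 0.2, -0.5]
width: 29.1
```

```bash
python3 -c "
from h import *
plan(490,131,104,1.697)"
```

```text
t5.10 tcp [489.9 130.6 108.3] yaw 1.695 rp [-3.133  0.   ] F [ 0.7  0.2 -0.5] w 29.1 q7 -0.50
slide [0.4 0.1 4.3] turn -0.002 n>=1
```

Request:
play_rows([
  [0, 0, 5],
  [-10, 0, 5],
  [-22, 0, 4],
  [-33, 0, 5],
  [-44, 0, 8],
], turn=[0, 0, 0, 0, 0], fingers=[0, 0, 0, 0, 0])

```text
clock: 5.72
eef_pos: [497.2, 88.2, 103.6]
tool_rot: [-3.139, -0.001, 1.696]
force: [-3.8, 1.0, 31.0]
width: 29.5
```

```bash
python3 -c "
from h import *
st(); grab('wrist','w4')"
```

```text
t5.72 tcp [497.2  88.2 103.6] yaw 1.696 rp [-3.139e+00 -1.000e-03] F [-3.8  1.  31. ] w 29.5 q7 -0.43
```

View pics/w4.png

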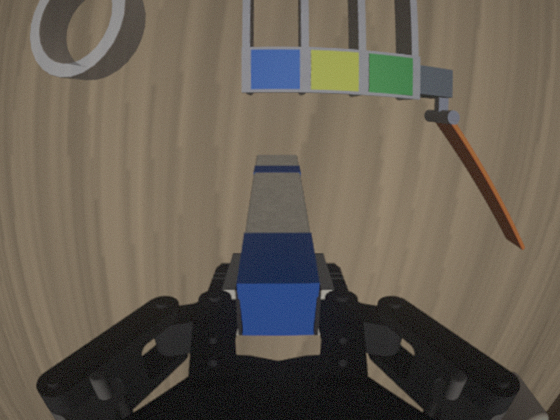

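Request:
play_rows([
  [-10, 0, 3],
  [-20, 0, 8],
  [-30, 0, 13],
  [-40, 0, 19],
  [-48, 0, 26],
], turn=[0, 0, 0, 0, 0], fingers=[0, 0, 0, 0, 0])

```text
clock: 6.4
eef_pos: [505.0, 33.9, 80.1]
tool_rot: [-3.142, 0.006, 1.691]
force: [-2.7, -8.7, 24.5]
width: 29.0
```

```bash
python3 -c "
from h import *
st(); grab('wrist','w5')"
```

```text
t6.40 tcp [505.   33.9  80.1] yaw 1.691 rp [-3.142  0.006] F [-2.7 -8.7 24.5] w 29.0 q7 -0.37
```

View pics/w5.png

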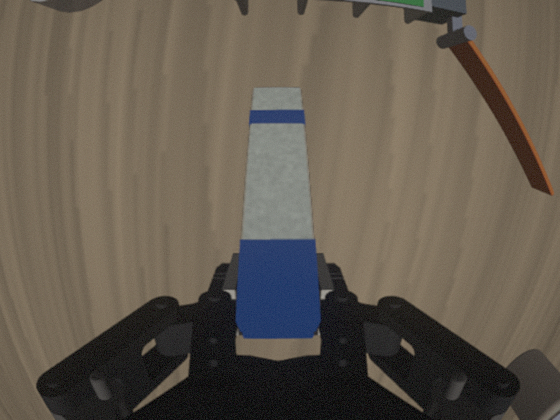

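Request:
play_rows([
  [-12, 0, 12],
  [-23, 0, 24],
  [-29, 0, 34],
  [-35, 0, 44],
  [-39, 0, 54],
], turn=[0, 0, 0, 0, 0], fingers=[0, 0, 0, 0, 0])

```text
clock: 7.08
eef_pos: [510.9, -9.5, 26.5]
tool_rot: [3.14, 0.009, 1.686]
force: [0.6, -4.6, 9.0]
width: 29.2
```

```bash
python3 -c "
from h import *
st(); grab('wrist','w6')"
```

```text
t7.08 tcp [510.9  -9.5  26.5] yaw 1.686 rp [3.14  0.009] F [ 0.6 -4.6  9. ] w 29.2 q7 -0.35
```

View pics/w6.png

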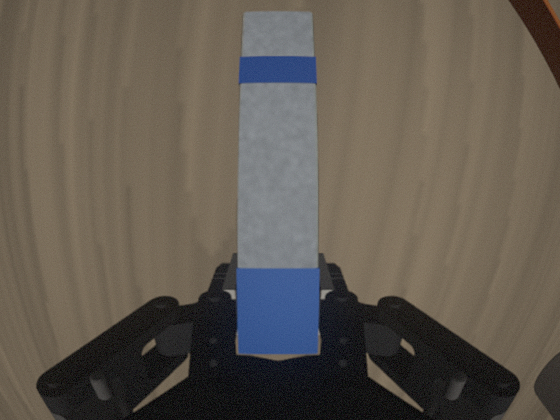

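Request:
play_rows([
  [-3, 0, 8],
  [-5, 0, 16],
  [-6, 0, 22],
  [-6, 0, 26],
], turn=[0, 0, 0, 0], fingers=[0, 0, 0, 0])

```text
clock: 7.62
eef_pos: [512.6, -18.1, 0.3]
tool_rot: [3.139, 0.011, 1.683]
force: [-0.8, -3.2, 5.8]
width: 29.5
```

```bash
python3 -c "
from h import *
st(); grab('wrist','w7'); grab('side','s7'); crop('s7',130,160,400,360,3,'c7')"
```

```text
t7.62 tcp [ 5.126e+02 -1.810e+01  3.000e-01] yaw 1.683 rp [3.139 0.011] F [-0.8 -3.2  5.8] w 29.5 q7 -0.36
```

View pics/w7.png

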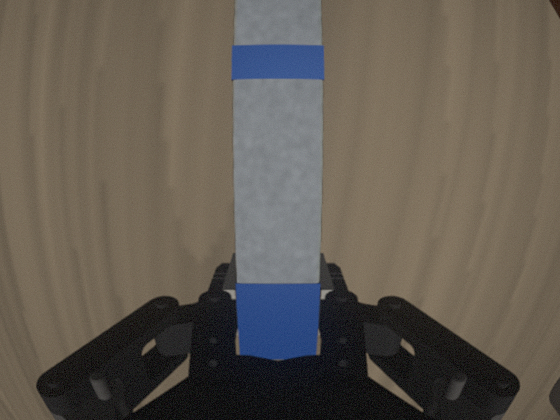

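View pics/c7.png

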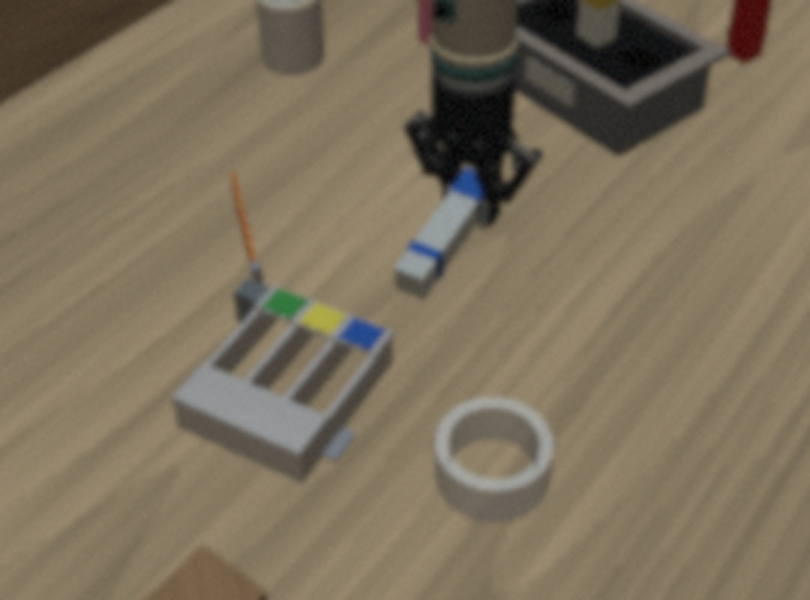

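Request:
play_rows([
  [0, 0, 2],
  [0, 0, 3],
  [0, 0, 3],
], turn=[0, 0, 0], fingers=[0, 0, 0])

```text
clock: 8.1
eef_pos: [512.9, -18.3, -0.3]
tool_rot: [3.137, 0.012, 1.683]
force: [-4.1, 2.1, 23.4]
width: 29.3
```

```bash
python3 -c "
from h import *
st()
z=load('w7')
# side edges of carton top: print row scans
im=z['im'].astype(int)
for v in(20,62,100,150,200,250):
    r=im[v]; g=r.sum(1); dif=np.abs(np.diff(cv2.GaussianBlur(r.astype(np.float32),(1,1),0).sum(1))); 
    e=[i for i in range(210,345) if dif[i]>60]; print(v,e)
for c in((236,20),(322,20),(235,200),(321,200),(279,355)): print(c,onplane(z,c,32,True).round(1),bydepth(z,c,True).round(1))
"
```

```text
t8.10 tcp [ 5.129e+02 -1.830e+01 -3.000e-01] yaw 1.683 rp [3.137 0.012] F [-4.1  2.1 23.4] w 29.3 q7 -0.36
20 [320]
62 []
100 []
150 [232]
200 []
250 [235]
(236, 20) [[486.2  87.3  32. ]] [[485.9  87.8  29.9]]
(322, 20) [[514.7  90.5  32. ]] [[518.   99.8   0.8]]
(235, 200) [[492.   24.6  32. ]] [[492.6  26.5  38.4]]
(321, 200) [[522.3  28.   32. ]] [[521.4  29.4  37.3]]
(279, 355) [[515.7 -45.8  32. ]] [[514.1 -32.9  45.7]]
```

Request:
play_rows([
  [0, 0, -3],
  [0, 0, -3],
  [0, 0, -3],
  [0, 0, -3],
], turn=[0, 0, 0, 0], fingers=[0, 0.45, 0.45, 0.45])

```text
clock: 8.6
eef_pos: [512.8, -18.4, 2.4]
tool_rot: [3.137, 0.012, 1.683]
force: [-0.3, -0.2, -0.1]
width: 38.5
```

```bash
python3 -c "
from h import *
st(); grab('wrist','w8')
z=load('w8')
for c in((240,40),(310,40),(245,200),(310,200),(279,300),(279,340)): print(c,bydepth(z,c,True).round(1))"
```

```text
t8.60 tcp [512.8 -18.4   2.4] yaw 1.683 rp [3.137 0.012] F [-0.3 -0.2 -0.1] w 38.5 q7 -0.36
(240, 40) [[488.   80.8  29.7]]
(310, 40) [[512.1  83.8  27.9]]
(245, 200) [[495.4  23.6  30.3]]
(310, 200) [[519.2  26.   29.5]]
(279, 300) [[512.6 -18.2  30. ]]
(279, 340) [[ 5.183e+02 -6.630e+01 -1.000e-01]]
```

View pics/w8.png

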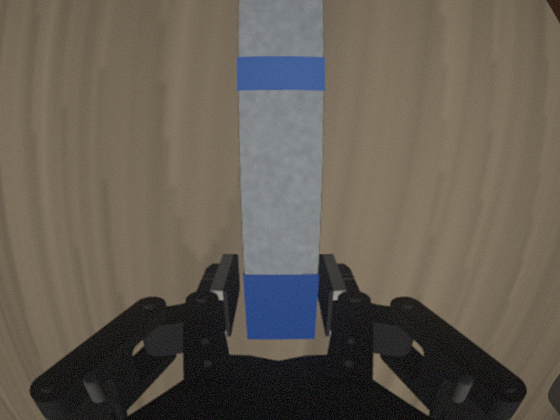

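Request:
play_rows([
  [0, 0, 0],
  [0, 0, 0],
  [0, 0, 0],
  [0, 0, 0],
], turn=[0, 0, 0, 0], fingers=[0.2, 0, 0, 0])

```text
clock: 9.15
eef_pos: [512.9, -18.3, 2.6]
tool_rot: [3.137, 0.012, 1.683]
force: [-1.3, 0.3, 4.1]
width: 29.1
```

```bash
cat >> h.py <<'E'
PHI=.126; C=np.array([513.2,250.])
U=np.array([np.cos(PHI),np.sin(PHI)]); V=np.array([-np.sin(PHI),np.cos(PHI)])
def disp(p): p=np.asarray(p)[:2]-C; return np.array([p@U,p@V])
def wor(x,y): return C+x*U+y*V
E
python3 -c "
from h import *
s=st(); d=disp(s['eef_pos']); print(d)
plan(*wor(-38,-225),3,np.pi/2+PHI)
"
```

```text
t9.15 tcp [512.9 -18.3   2.6] yaw 1.683 rp [3.137 0.012] F [-1.3  0.3  4.1] w 29.1 q7 -0.36
[ -34.03790073 -266.15676001]
t9.15 tcp [512.9 -18.3   2.6] yaw 1.683 rp [3.137 0.012] F [-1.3  0.3  4.1] w 29.1 q7 -0.36
slide [41.1 -4.5 -0.9] turn -0.014 n>=1
```

Request:
play_rows([
  [15, -2, 0],
  [30, -4, -1],
  [41, -4.5, -1],
  [41, -4.5, -1],
], turn=[-0.007, -0.014, -0.014, -0.014], fingers=[0, 0, 0, 0])

```text
clock: 9.65
eef_pos: [503.4, 23.5, 2.8]
tool_rot: [3.138, 0.011, 1.7]
force: [-0.1, -0.7, -0.3]
width: 29.3
```

```bash
python3 -c "
from h import *
s=st(); print(disp(s['eef_pos'])); grab('wrist','w9')
o=marks('w9')
for k,v in o.items(): print(k,disp(v))
crop('w9',160,0,420,220,3,'c9')"
```

```text
t9.65 tcp [503.4  23.5   2.8] yaw 1.700 rp [3.138 0.011] F [-0.1 -0.7 -0.3] w 29.3 q7 -0.42
[ -38.16057498 -223.46081766]
blue [279.2  72.9] [ 236   57   87   34 2795] [492.  111.3  36. ]
blue [277.6 305.8] [ 240  274   77   65 4492] [502.6  24.5  36. ]
blue [ -38.44857597 -134.93184575]
```

View pics/c9.png

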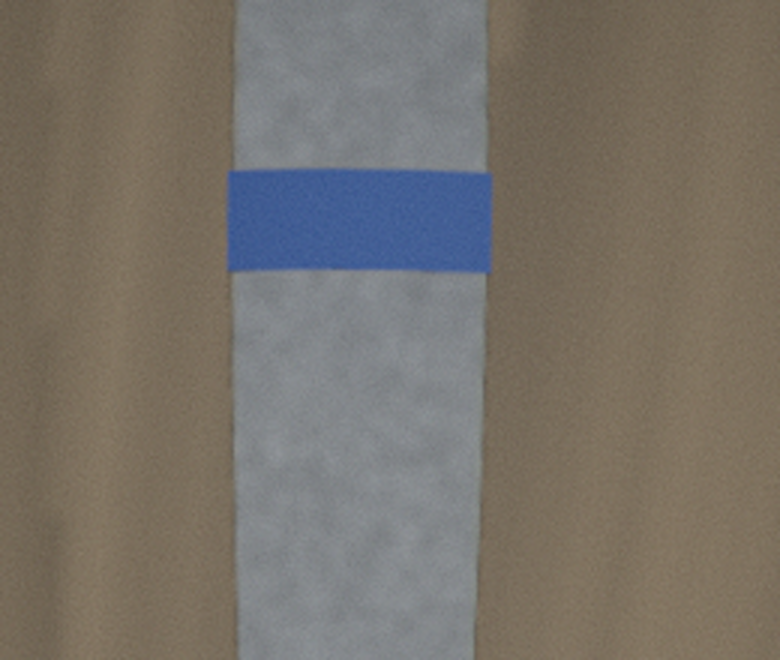

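Request:
play_rows([
  [10, 0, 0],
  [20, 0, 0],
  [23, 0, 0],
  [23, 0, 0],
], turn=[0, 0.002, 0.003, 0.003], fingers=[0, 0, 0, 0])

```text
clock: 10.2
eef_pos: [500.7, 45.8, 2.6]
tool_rot: [3.138, 0.012, 1.696]
force: [0.1, 0.3, 0.7]
width: 28.9
```

```bash
python3 -c "
from h import *
s=st(); print(disp(s['eef_pos'])); grab('wrist','w10'); grab('top','t10')
z=load('w10')
crop('w10',160,0,420,200,3,'c10'); crop('t10',170,180,270,260,6,'c10t')"
```

```text
t10.20 tcp [500.7  45.8   2.6] yaw 1.696 rp [3.138 0.012] F [0.1 0.3 0.7] w 28.9 q7 -0.46
[ -38.0487833  -200.96427572]
```

View pics/c10.png

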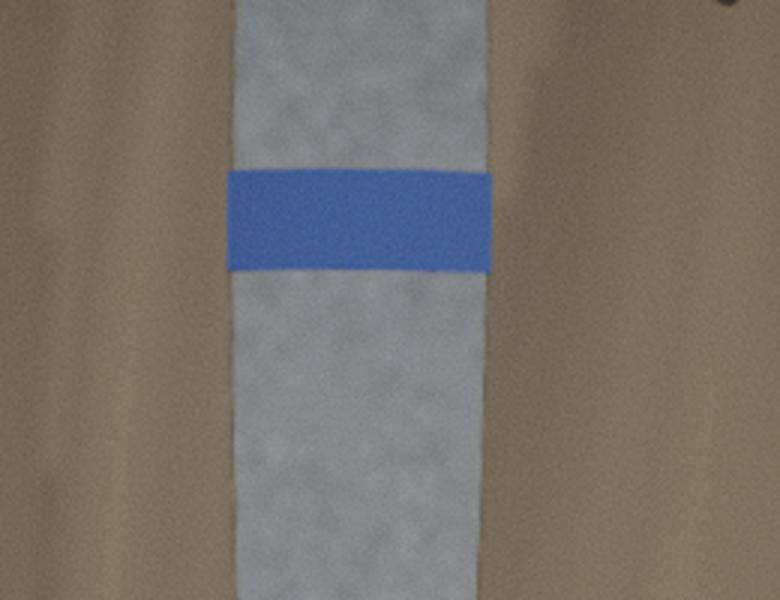

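View pics/c10t.png

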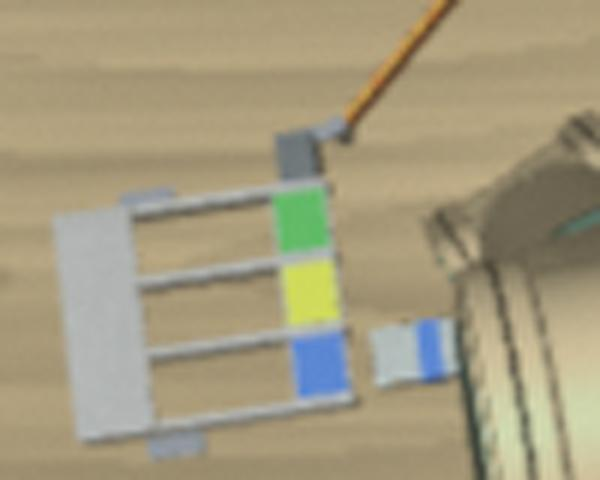

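Request:
play_rows([
  [6, 0, 0],
  [12, 0, 0],
  [18, 0, 0],
  [24, 0, 0],
  [30, 0, 0],
], turn=[0, 0, 0, 0, 0], fingers=[0, 0, 0, 0, 0])

```text
clock: 10.92
eef_pos: [497.2, 74.7, 2.6]
tool_rot: [3.137, 0.013, 1.695]
force: [1.0, -4.8, 6.3]
width: 29.3
```

```bash
python3 -c "
from h import *
s=st(); print(disp(s['eef_pos'])); grab('wrist','w11'); grab('top','t11')
crop('w11',130,0,430,200,2.6,'c10'); crop('t11',170,180,270,260,6,'c10t')"
```

```text
t10.93 tcp [497.2  74.7   2.6] yaw 1.695 rp [3.137 0.013] F [ 1.  -4.8  6.3] w 29.3 q7 -0.50
[ -37.90100021 -171.888729  ]
```

View pics/c10.png

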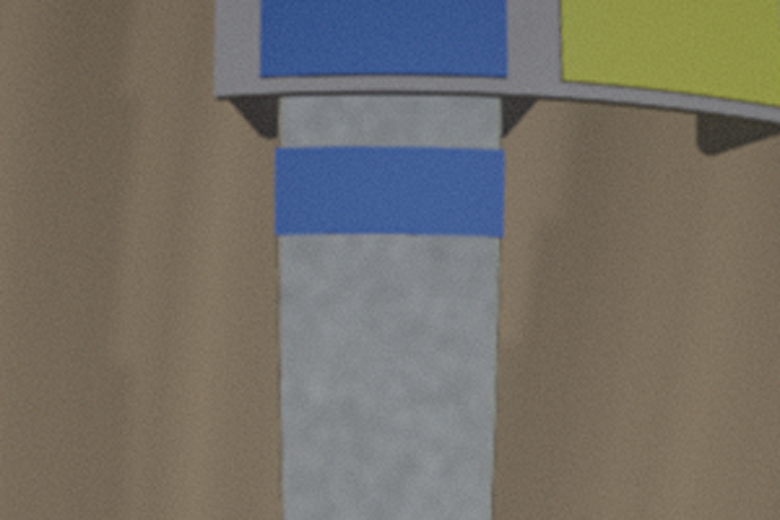

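View pics/c10t.png

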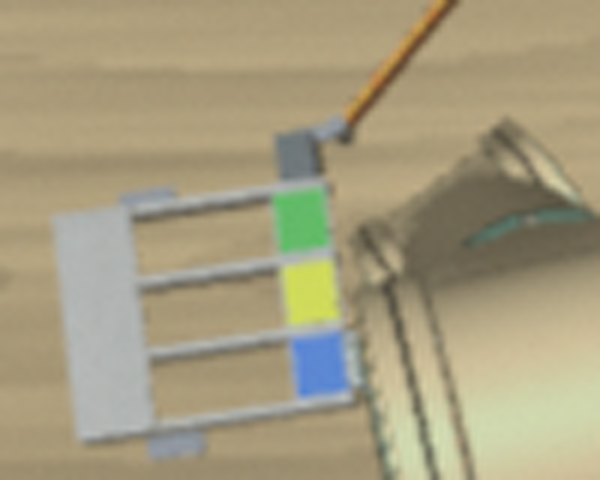

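Request:
play_rows([
  [8, 0, 0],
  [16, 0, 0],
  [24, 0, 0],
  [32, 0, 0],
  [40, 0, 0],
], turn=[0, 0, 0, 0, 0], fingers=[0, 0, 0, 0, 0])

```text
clock: 11.65
eef_pos: [492.3, 115.0, 2.5]
tool_rot: [3.137, 0.014, 1.695]
force: [0.8, -5.5, 8.9]
width: 28.8
```

```bash
python3 -c "
from h import *
s=st(); print(disp(s['eef_pos'])); grab('wrist','w12')
plan(*wor(-38,-90),2.6,np.pi/2+PHI)"
```

```text
t11.65 tcp [492.3 115.    2.5] yaw 1.695 rp [3.137 0.014] F [ 0.8 -5.5  8.9] w 28.8 q7 -0.56
[ -37.70663449 -131.25534796]
t11.70 tcp [492.2 116.7   2.6] yaw 1.697 rp [3.137 0.012] F [ 0.3 -3.   9.1] w 29.1 q7 -0.56
slide [39.6 -0.4 -0.5] turn 0.000 n>=1
```

View pics/w12.png

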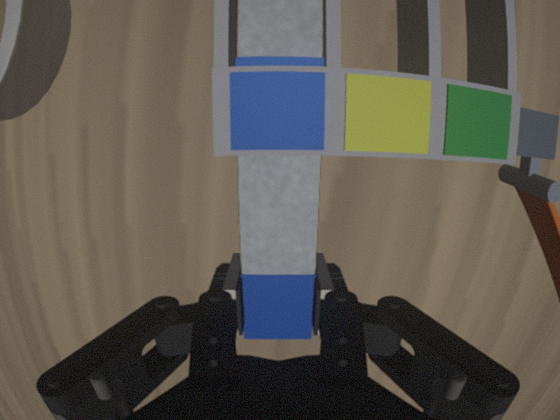

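Request:
play_rows([
  [8, 0, 0],
  [16, 0, 0],
  [24, 0, 0],
  [32, 0, 0],
  [38, 0, 0],
], turn=[0, 0, 0, 0, 0], fingers=[0, 0, 0, 0, 0])

```text
clock: 12.32
eef_pos: [487.4, 154.0, 2.6]
tool_rot: [3.137, 0.014, 1.697]
force: [0.7, -5.3, 9.9]
width: 29.0
```

Request:
play_rows([
  [0, 0, 0],
  [0, 0, 0],
  [0, 0, -1],
  [0, 0, -40],
  [0, 0, -60],
], turn=[0, 0, 0, 0, 0], fingers=[0.2, 0.5, 0.5, 0.5, 0.5])

```text
clock: 12.95
eef_pos: [487.2, 155.3, 63.6]
tool_rot: [3.136, 0.013, 1.697]
force: [0.2, 0.4, 0.2]
width: 42.7
```

```bash
python3 -c "
from h import *
s=st(); print(disp(s['eef_pos'])); grab('wrist','w13')
plan(*wor(-38,-140),60,np.pi/2+PHI)"
```

```text
t12.95 tcp [487.2 155.3  63.6] yaw 1.697 rp [3.136 0.013] F [0.2 0.4 0.2] w 42.7 q7 -0.58
[-37.64897758 -90.63783349]
t13.00 tcp [488.4 155.7  65.5] yaw 1.697 rp [3.133 0.013] F [-0.2 -0.6  0.7] w 42.6 q7 -0.58
slide [-49.5  -1.6   6.1] turn 0.000 n>=1
```

View pics/w13.png

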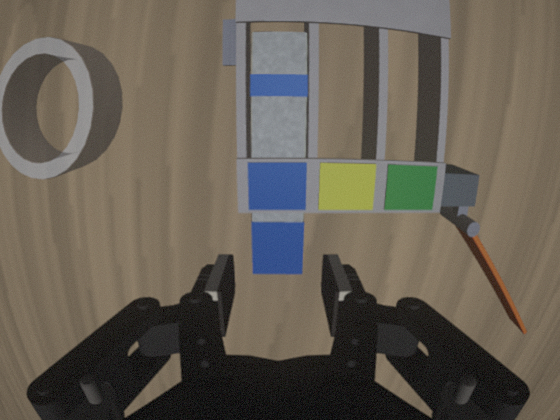

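Request:
play_rows([
  [-50, 0, 0],
  [-55, 0, 0],
  [-55, 0, 30],
  [-55, 0, 55],
  [-55, 0, 55],
], turn=[0, 0, 0, 0, 0], fingers=[0.2, 0, 0, 0, 0])

```text
clock: 13.62
eef_pos: [494.1, 100.8, 9.4]
tool_rot: [3.137, 0.013, 1.698]
force: [-0.6, -0.0, -0.1]
width: -0.5
```

```bash
python3 -c "
from h import *
s=st(); print(disp(s['eef_pos'])); plan(*wor(-38,-85),8,np.pi/2+PHI,s)"
```

```text
t13.62 tcp [494.1 100.8   9.4] yaw 1.698 rp [3.137 0.013] F [-0.6 -0.  -0.1] w -0.5 q7 -0.53
[ -37.6854969 -145.5935237]
slide [60.6 -0.3  0.6] turn 0.001 n>=1
```

Request:
play_rows([
  [15, 0, 0],
  [27, 0, 0],
  [38, 0, 0],
  [47, 0, 0],
  [54, 0, 0],
], turn=[0, 0, 0, 0, 0], fingers=[0, 0, 0, 0, 0])

```text
clock: 14.25
eef_pos: [487.4, 155.0, 9.0]
tool_rot: [3.136, 0.013, 1.698]
force: [0.0, -1.1, 0.9]
width: 0.1
```

```bash
python3 -c "
from h import *
s=st(); print(disp(s['eef_pos']))"
```

```text
t14.25 tcp [487.4 155.    9. ] yaw 1.698 rp [3.136 0.013] F [ 0.  -1.1  0.9] w 0.1 q7 -0.60
[-37.57580159 -90.96762419]
```

Request:
play_rows([
  [3, 0, 0],
  [6, 0, 0],
  [8, 0, 0],
  [10, 0, 0],
], turn=[0, 0, 0, 0], fingers=[0, 0, 0, 0])

```text
clock: 14.75
eef_pos: [486.2, 162.5, 8.9]
tool_rot: [3.137, 0.016, 1.696]
force: [0.9, -7.9, 2.8]
width: 0.0
```

```bash
python3 -c "
from h import *
s=st(); print(disp(s['eef_pos']))"
```

```text
t14.75 tcp [486.2 162.5   8.9] yaw 1.696 rp [3.137 0.016] F [ 0.9 -7.9  2.8] w 0.0 q7 -0.61
[-37.76117532 -83.43185345]
```

Request:
play_rows([
  [3, 0, 0],
  [4, 0, 0],
  [4, 0, 0],
], turn=[0, 0, 0], fingers=[0, 0, 0])

```text
clock: 15.12
eef_pos: [486.1, 162.4, 8.9]
tool_rot: [3.139, 0.021, 1.693]
force: [2.1, -8.2, 3.1]
width: 0.2
```

```bash
python3 -c "
from h import *
s=st(); print(disp(s['eef_pos']))"
```

```text
t15.12 tcp [486.1 162.4   8.9] yaw 1.693 rp [3.139 0.021] F [ 2.1 -8.2  3.1] w 0.2 q7 -0.62
[-37.84400966 -83.48768737]
```

Request:
play_rows([
  [-15, 0, 0],
  [-40, 0, -20],
  [-60, 0, -70],
  [-60, 0, -110],
  [-60, 0, -110],
], turn=[0, 0, 0, 0, 0], fingers=[0, 0.3, 0.6, 0.6, 0.6])

```text
clock: 15.75
eef_pos: [495.0, 105.1, 122.9]
tool_rot: [3.132, 0.02, 1.691]
force: [0.5, -0.3, -0.5]
width: 51.2
```

```bash
python3 -c "
from h import *
s=st(); print(disp(s['eef_pos'])); grab('wrist','w14'); grab('top','t14')
crop('w14',180,0,480,230,2.6,'c14'); plan(527,-277,240,1.308)
marks('t14',False,146,(340,180,410,270))"
```

```text
t15.75 tcp [495.  105.1 122.9] yaw 1.691 rp [3.132 0.02 ] F [ 0.5 -0.3 -0.5] w 51.2 q7 -0.47
[ -36.25535155 -141.46245503]
t15.85 tcp [492.8 104.7 120.1] yaw 1.692 rp [3.138 0.021] F [-0.4 -0.2 -0.6] w 50.8 q7 -0.47
slide [-385.4  -11.8 -111.9] turn 0.384 n>=7
yel [379.2 219.5] [372 213  15  14 155] [ 525.7 -275.6  146. ]
```

View pics/c14.png

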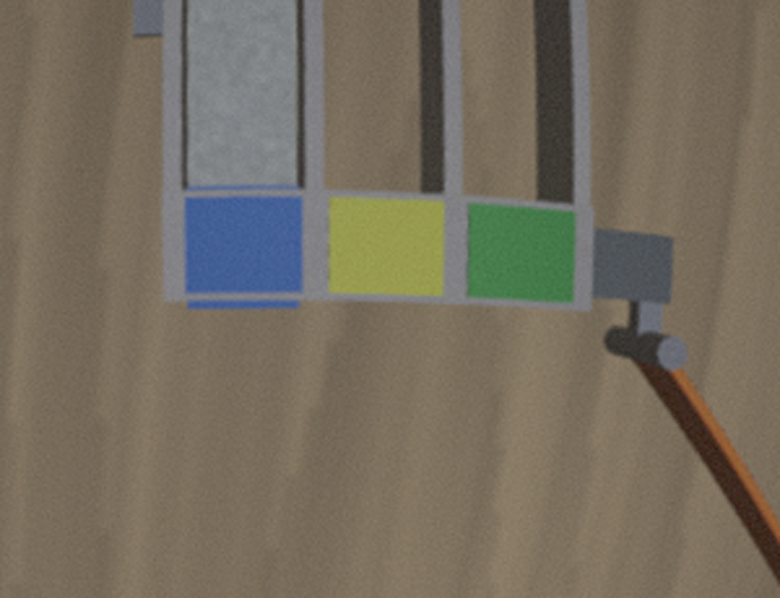

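View pics/t14.png

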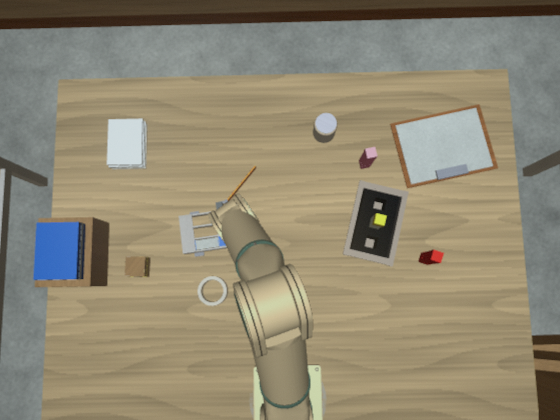

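Request:
play_rows([
  [-30, 0, -40],
  [-75, -2, -80],
  [-130, -4, -112],
  [-190, -6, -112],
  [-250, -8, -112],
], turn=[0, 0.1, 0.2, 0.3, 0.384], fingers=[0.6, 0.6, 0.6, 0.6, 0.6])

```text
clock: 16.48
eef_pos: [514.0, -143.8, 236.3]
tool_rot: [3.132, 0.018, 1.306]
force: [0.5, 0.1, -0.2]
width: 51.3
```

```bash
python3 -c "
from h import *
plan(527,-277,240,1.308)"
```

```text
t16.48 tcp [ 514.  -143.8  236.3] yaw 1.306 rp [3.132 0.018] F [ 0.5  0.1 -0.2] w 51.3 q7 -0.21
slide [-125.2   47.4   -1. ] turn -0.002 n>=3
```

Request:
play_rows([
  [-50, 20, 0],
  [-105, 40, 0],
  [-125, 47, 0],
  [-125, 47, 0],
], turn=[0, 0, 0, 0], fingers=[0.6, 0.6, 0.6, 0.6])

```text
clock: 16.98
eef_pos: [525.6, -277.5, 237.2]
tool_rot: [3.135, 0.018, 1.303]
force: [0.5, 0.5, 1.0]
width: 51.4
```

```bash
python3 -c "
from h import *
st(); grab('wrist','w15')
marks('w15',True,146,(100,100,350,270))"
```

```text
t16.98 tcp [ 525.6 -277.5  237.2] yaw 1.303 rp [3.135 0.018] F [0.5 0.5 1. ] w 51.4 q7 0.02
yel [277.1 206.8] [ 256  181   43   50 1961] [ 526.2 -274.5  146. ]
```

View pics/w15.png

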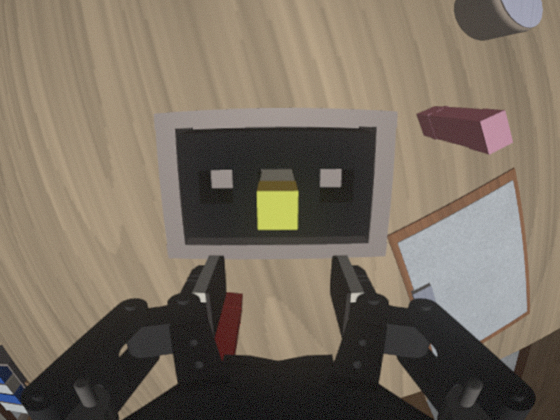

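```bash
python3 -c "
from h import *
z=load('w15'); p=onplane(z,(277.5,210.5),146,True)[0]; print(p)
plan(p[0],p[1],111,1.308)"
```

```text
[ 525.68902417 -277.39724779  146.        ]
t17.02 tcp [ 526.2 -275.2  237.5] yaw 1.306 rp [3.135 0.016] F [-0.7  0.1 -0.3] w 51.0 q7 0.02
slide [-1.000e-01 -8.000e-01  1.266e+02] turn -0.002 n>=3
```

Request:
play_rows([
  [0, -1, 45],
  [0, -1, 90],
  [0, -1, 126],
  [0, -1, 126],
  [0, -1, 126],
], turn=[0, 0, 0, 0, 0], fingers=[0.6, 0.6, 0.6, 0.6, 0.3])

```text
clock: 17.65
eef_pos: [526.8, -275.7, 112.8]
tool_rot: [3.133, 0.016, 1.309]
force: [0.6, 0.3, 0.5]
width: 34.3
```

Request:
play_rows([
  [0, 0, 0],
  [0, 0, 0],
  [0, 0, 0],
  [0, 0, 0],
], turn=[0, 0, 0, 0], fingers=[0.1, 0, 0, 0])

```text
clock: 18.15
eef_pos: [527.1, -275.9, 113.4]
tool_rot: [3.132, 0.016, 1.308]
force: [-0.2, -0.2, 2.1]
width: 29.4
```

Request:
play_rows([
  [0, 0, -30],
  [0, 0, -60],
  [0, 0, -100],
  [0, 0, -130],
  [0, 0, -130],
], turn=[0, 0, 0, 0, 0], fingers=[0, 0, 0, 0, 0])

```text
clock: 18.77
eef_pos: [528.0, -274.3, 245.8]
tool_rot: [3.127, 0.017, 1.308]
force: [0.4, -0.7, -1.7]
width: 29.2
```

```bash
python3 -c "
from h import *
st(); grab('wrist','w16')
plan(*wor(0,-115),240,1.697)"
```

```text
t18.77 tcp [ 528.  -274.3  245.8] yaw 1.308 rp [3.127 0.017] F [ 0.4 -0.7 -1.7] w 29.2 q7 0.02
t18.82 tcp [ 526.7 -273.8  243.9] yaw 1.308 rp [3.13  0.016] F [-0.7  1.2 -0. ] w 28.9 q7 0.02
slide [ 396.  -105.5   -3.7] turn -0.389 n>=7
```

View pics/w16.png

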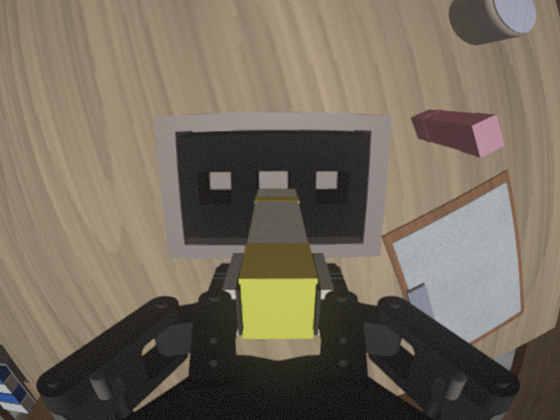

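Request:
play_rows([
  [40, -10, 0],
  [95, -25, 0],
  [150, -40, 0],
  [205, -55, 0],
  [260, -70, 0],
], turn=[-0.05, -0.13, -0.21, -0.29, -0.37], fingers=[0, 0, 0, 0, 0])

```text
clock: 19.45
eef_pos: [525.5, -3.1, 237.3]
tool_rot: [3.14, 0.019, 1.681]
force: [0.9, -0.1, -0.8]
width: 29.2
```

```bash
python3 -c "
from h import *
plan(*wor(0,-115),200,1.697)"
```

```text
t19.45 tcp [525.5  -3.1 237.3] yaw 1.681 rp [3.14  0.019] F [ 0.9 -0.1 -0.8] w 29.2 q7 -0.17
slide [138.6  17.4  34.8] turn -0.016 n>=3
```

Request:
play_rows([
  [50, 6, 10],
  [100, 12, 25],
  [138, 17, 35],
  [138, 17, 35],
], turn=[-0.016, -0.016, -0.016, -0.016], fingers=[0, 0, 0, 0])

```text
clock: 19.95
eef_pos: [525.3, 139.2, 197.4]
tool_rot: [-3.139, 0.017, 1.703]
force: [-0.4, -0.4, -0.1]
width: 29.3
```

```bash
python3 -c "
from h import *
grab('wrist','w17')
plan(*wor(0,-115),109,1.697)
o=marks('w17',True,36,(200,60,450,190))
for k in o: print(k,disp(o[k]))"
```

```text
t20.00 tcp [525.9 136.4 197.9] yaw 1.700 rp [-3.139  0.019] F [ 0.  -1.4 -0.8] w 29.4 q7 -0.44
slide [ 1.   1.9 88.9] turn 0.003 n>=2
blue [239.6 129.5] [224 117  32  26 829] [481.9 190.3  36. ]
yel [280.5 129.1] [265 116  33  27 855] [519.6 195.2  36. ]
green [321.4 130.2] [306 117  32  28 852] [557.4 199.6  36. ]
blue [-38.53027233 -55.33806043]
yel [ -0.50210739 -55.17011135]
green [ 37.50957396 -55.52144178]
```

View pics/w17.png

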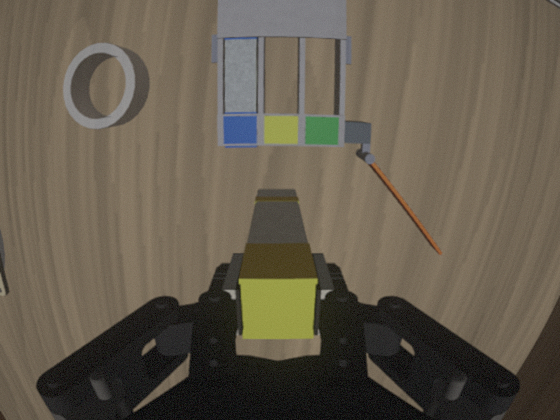

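Request:
play_rows([
  [1, 2, 40],
  [1, 2, 80],
  [1, 2, 88],
  [1, 2, 88],
], turn=[0.003, 0.003, 0.003, 0.003], fingers=[0, 0, 0, 0])

```text
clock: 20.5
eef_pos: [527.8, 134.9, 109.9]
tool_rot: [-3.139, 0.02, 1.696]
force: [-0.1, 0.3, -1.2]
width: 29.2
```

Request:
play_rows([
  [0, 0, 5],
  [-10, 0, 5],
  [-22, 0, 4],
  [-33, 0, 5],
  [-44, 0, 8],
], turn=[0, 0, 0, 0, 0], fingers=[0, 0, 0, 0, 0])

```text
clock: 21.12
eef_pos: [534.4, 93.5, 106.6]
tool_rot: [3.14, 0.017, 1.696]
force: [-10.5, 3.5, 42.4]
width: 29.4
```

```bash
python3 -c "
from h import *
s=st(); print(disp(s['eef_pos'])); grab('wrist','w18')"
```

```text
t21.12 tcp [534.4  93.5 106.6] yaw 1.696 rp [3.14  0.017] F [-10.5   3.5  42.4] w 29.4 q7 -0.44
[   1.33855143 -157.90941292]
```

View pics/w18.png

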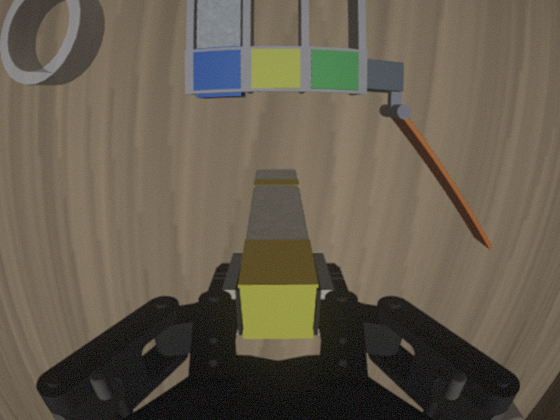

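Request:
play_rows([
  [-10, 0, 0],
  [-20, 0, 2],
  [-30, 0, 5],
  [-40, 0, 9],
  [-50, 0, 14],
], turn=[0, 0, 0, 0, 0], fingers=[0, 0, 0, 0, 0])

```text
clock: 21.8
eef_pos: [542.0, 38.3, 96.7]
tool_rot: [3.138, 0.023, 1.693]
force: [-5.8, -5.5, 25.7]
width: 29.2
```

```bash
python3 -c "
from h import *
s=st(); print(disp(s['eef_pos'])); grab('wrist','w19')"
```

```text
t21.80 tcp [542.   38.3  96.7] yaw 1.693 rp [3.138 0.023] F [-5.8 -5.5 25.7] w 29.2 q7 -0.36
[   1.92619173 -213.61477119]
```

View pics/w19.png

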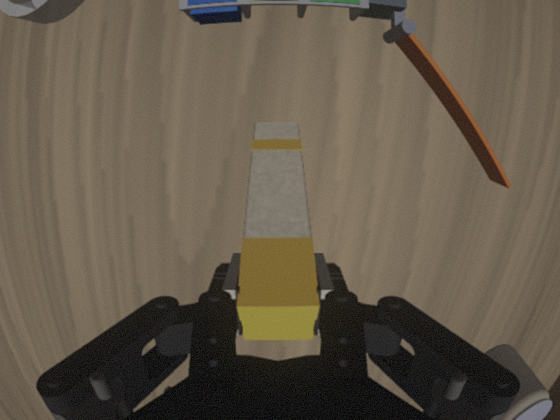

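Request:
play_rows([
  [-10, 0, 6],
  [-20, 0, 12],
  [-29, 0, 19],
  [-38, 0, 27],
  [-46, 0, 35],
], turn=[0, 0, 0, 0, 0], fingers=[0, 0, 0, 0, 0])

```text
clock: 22.48
eef_pos: [548.0, -13.1, 62.5]
tool_rot: [3.138, 0.026, 1.688]
force: [-1.8, -0.5, 7.5]
width: 29.2
```

```bash
python3 -c "
from h import *
s=st(); print(disp(s['eef_pos']))"
```

```text
t22.48 tcp [548.  -13.1  62.5] yaw 1.688 rp [3.138 0.026] F [-1.8 -0.5  7.5] w 29.2 q7 -0.31
[   1.46478973 -265.42126865]
```

Request:
play_rows([
  [-8, 0, 12],
  [-16, 0, 25],
  [-21, 0, 37],
  [-25, 0, 48],
  [-27, 0, 58],
], turn=[0, 0, 0, 0, 0], fingers=[0, 0, 0, 0, 0])

```text
clock: 23.1
eef_pos: [551.6, -43.5, 5.0]
tool_rot: [3.138, 0.027, 1.686]
force: [0.7, -2.2, 6.8]
width: 29.2
```

```bash
python3 -c "
from h import *
s=st(); print(disp(s['eef_pos'])); grab('wrist','w20')
z=load('w20')
for c in((240,40),(310,40),(245,200),(310,200),(279,300),(279,340)): print(c,bydepth(z,c,True).round(1))"
```

```text
t23.10 tcp [551.6 -43.5   5. ] yaw 1.686 rp [3.138 0.027] F [ 0.7 -2.2  6.8] w 29.2 q7 -0.30
[   1.23249321 -296.0389976 ]
(240, 40) [[526.8  55.4  33.6]]
(310, 40) [[550.2  58.1  33.5]]
(245, 200) [[534.5   1.   39. ]]
(310, 200) [[556.8   3.4  38.8]]
(279, 300) [[550.4 -34.4  45. ]]
(279, 340) [[552.6 -53.2  46.3]]
```

View pics/w20.png

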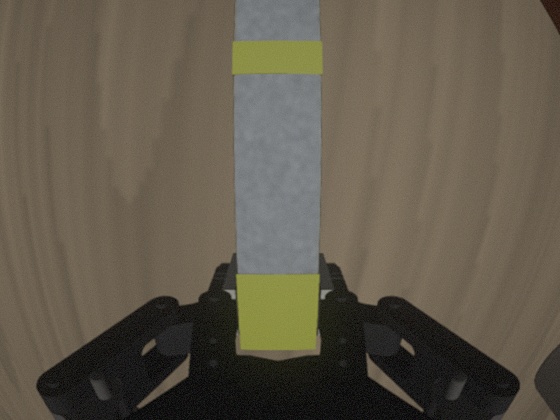

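Nearly flat (about 7°). Ease down 3 mm, loosen so it settles flat, then regrip.

Request:
play_rows([
  [0, 0, 3],
  [0, 0, 3],
  [0, 0, 3],
  [0, 0, 3],
  [0, 0, 3],
], turn=[0, 0, 0, 0, 0], fingers=[0, 0.45, 0.45, 0.45, 0.45])

```text
clock: 23.78
eef_pos: [551.4, -43.9, 1.1]
tool_rot: [3.139, 0.027, 1.686]
force: [-0.7, 0.7, 1.1]
width: 38.3
```

Request:
play_rows([
  [0, 0, 0],
  [0, 0, 0],
  [0, 0, 0],
  [0, 0, 0],
], turn=[0, 0, 0, 0], fingers=[0.2, 0, 0, 0])

```text
clock: 24.28
eef_pos: [551.6, -43.8, 1.3]
tool_rot: [3.139, 0.027, 1.686]
force: [0.0, -0.2, 4.3]
width: 29.5
```

```bash
python3 -c "
from h import *
s=st(); print(disp(s['eef_pos'])); grab('wrist','w21')
z=load('w21')
for c in((240,40),(310,40),(245,200),(310,200),(279,300),(279,340)): print(c,bydepth(z,c,True).round(1))
plan(*wor(-.4,-201),2.6,np.pi/2+PHI)"
```

```text
t24.27 tcp [551.6 -43.8   1.3] yaw 1.686 rp [3.139 0.027] F [ 0.  -0.2  4.3] w 29.5 q7 -0.30
[   1.18562054 -296.30774885]
(240, 40) [[527.1  54.9  31.2]]
(310, 40) [[550.3  57.6  30.7]]
(245, 200) [[534.2  -1.   30. ]]
(310, 200) [[557.5   1.7  30. ]]
(279, 300) [[551.3 -41.6  31.3]]
(279, 340) [[ 5.572e+02 -9.110e+01  2.000e-01]]
t24.32 tcp [551.6 -43.8   1.3] yaw 1.686 rp [3.139 0.027] F [-0.1  0.6  4.8] w 29.0 q7 -0.30
slide [95.2 -2.6 -3.9] turn -0.011 n>=2
```

View pics/w21.png

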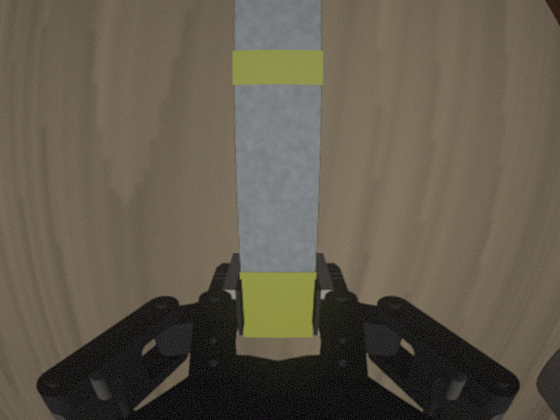

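Request:
play_rows([
  [20, -1, -2],
  [40, -2, -2.5],
  [60, -2.6, -3],
  [80, -2.6, -3.5],
  [95, -2.6, -4],
], turn=[-0.005, -0.011, -0.011, -0.011, -0.011], fingers=[0, 0, 0, 0, 0])

```text
clock: 24.95
eef_pos: [537.6, 51.3, 2.3]
tool_rot: [3.14, 0.027, 1.697]
force: [-0.2, -1.1, -1.2]
width: 29.1
```

```bash
python3 -c "
from h import *
s=st(); print(disp(s['eef_pos'])); grab('wrist','w22'); grab('top','t22')
crop('t22',170,180,270,260,6,'c22t')
plan(*wor(-.4,-172),2.6,np.pi/2+PHI)"
```

```text
t24.95 tcp [537.6  51.3   2.3] yaw 1.697 rp [3.14  0.027] F [-0.2 -1.1 -1.2] w 29.1 q7 -0.44
[  -0.71636083 -200.2107309 ]
t25.05 tcp [537.8  52.7   2.5] yaw 1.700 rp [3.139 0.026] F [-0.   0.3 -0.9] w 28.9 q7 -0.44
slide [26.9  0.1 -0.8] turn 0.003 n>=1
```

View pics/c22t.png

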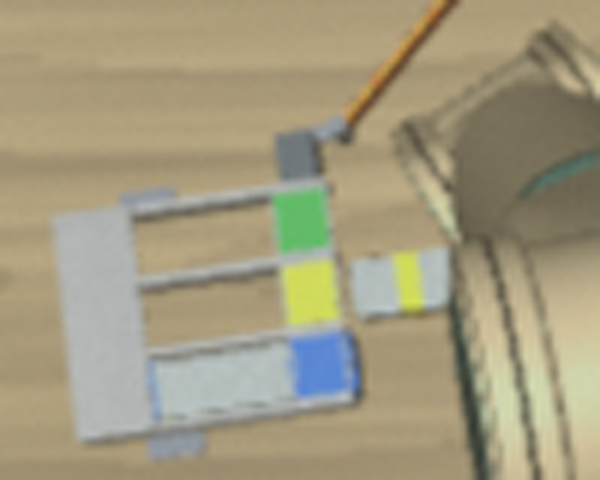

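View pics/w22.png

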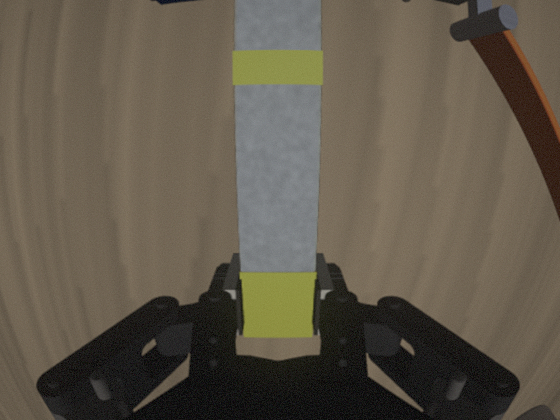

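Request:
play_rows([
  [6, 0, 0],
  [12, 0, 0],
  [18, 0, -0.5],
  [23, 0, -0.5],
  [28, 0, -1],
], turn=[0, 0, 0, 0, 0], fingers=[0, 0, 0, 0, 0])

```text
clock: 25.68
eef_pos: [534.2, 80.6, 2.7]
tool_rot: [3.139, 0.026, 1.7]
force: [0.3, -1.0, -1.6]
width: 29.1
```

```bash
python3 -c "
from h import *
s=st(); print(disp(s['eef_pos'])); grab('wrist','w23')
crop('w23',130,0,430,200,2.6,'c23')"
```

```text
t25.68 tcp [534.2  80.6   2.7] yaw 1.700 rp [3.139 0.026] F [ 0.3 -1.  -1.6] w 29.1 q7 -0.48
[  -0.49382538 -170.67104659]
```

View pics/c23.png

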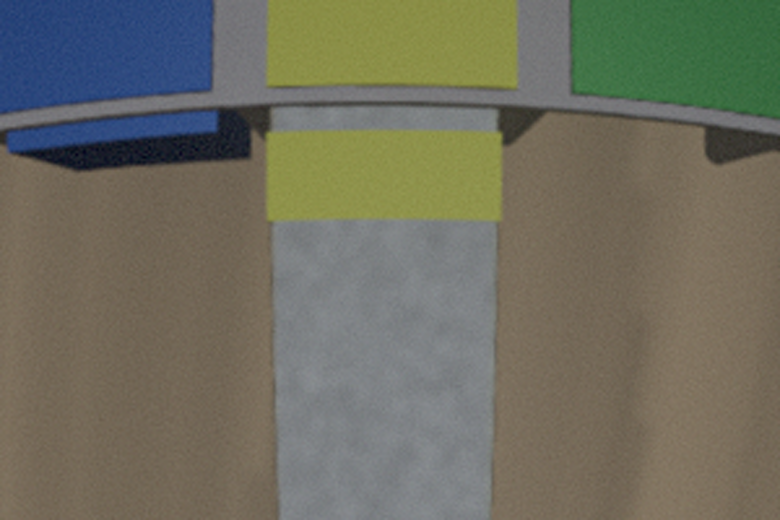

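Request:
play_rows([
  [8, 0.5, 0],
  [16, 0.7, -0.5],
  [24, 0.7, -0.5],
  [32, 0.7, -1],
  [40, 0.7, -1],
], turn=[0.002, 0.003, 0.003, 0.003, 0.003], fingers=[0, 0, 0, 0, 0])

```text
clock: 26.35
eef_pos: [529.6, 122.1, 2.9]
tool_rot: [3.139, 0.025, 1.698]
force: [-0.7, 0.3, -0.7]
width: 29.1
```

```bash
python3 -c "
from h import *
s=st(); print(disp(s['eef_pos'])); grab('wrist','w24')"
```

```text
t26.35 tcp [529.6 122.1   2.9] yaw 1.698 rp [3.139 0.025] F [-0.7  0.3 -0.7] w 29.1 q7 -0.53
[   0.16286303 -128.92402193]
```

View pics/w24.png

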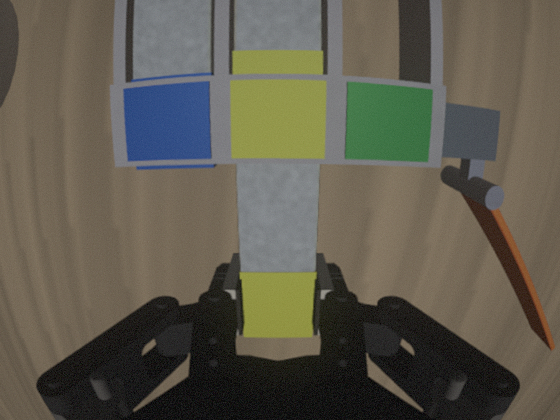

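Request:
play_rows([
  [8, 0, 0],
  [16, 0, -0.5],
  [24, 0, -0.5],
  [31, 0, -1],
  [37, 0, -1],
], turn=[0, 0, 0, 0, 0], fingers=[0, 0, 0, 0, 0])

```text
clock: 27.02
eef_pos: [524.6, 161.0, 3.0]
tool_rot: [3.138, 0.024, 1.7]
force: [-0.1, -0.3, -0.5]
width: 29.1
```

Request:
play_rows([
  [0, 0, 0],
  [0, 0, 0],
  [0, 0, -1],
  [0, 0, -40],
  [0, 0, -60],
], turn=[0, 0, 0, 0, 0], fingers=[0.2, 0.5, 0.5, 0.5, 0.5])

```text
clock: 27.65
eef_pos: [524.9, 162.3, 64.4]
tool_rot: [3.137, 0.024, 1.699]
force: [0.1, -0.0, 0.2]
width: 42.5
```

Request:
play_rows([
  [-50, 0, 0],
  [-55, 0, 0],
  [-55, 0, 30],
  [-55, 0, 55],
  [-55, 0, 55],
], turn=[0, 0, 0, 0, 0], fingers=[0.2, 0, 0, 0, 0])

```text
clock: 28.28
eef_pos: [530.9, 106.3, 9.3]
tool_rot: [3.14, 0.024, 1.699]
force: [0.4, 0.1, 1.4]
width: 0.2
```

```bash
python3 -c "
from h import *
s=st(); print(disp(s['eef_pos'])); plan(*wor(-.4,-82),9,np.pi/2+PHI,s); grab('wrist','w25')"
```

```text
t28.27 tcp [530.9 106.3   9.3] yaw 1.699 rp [3.14  0.024] F [0.4 0.1 1.4] w 0.2 q7 -0.50
[  -0.52746926 -144.78055422]
slide [62.8  0.3 -1.2] turn 0.003 n>=2
```

View pics/w25.png

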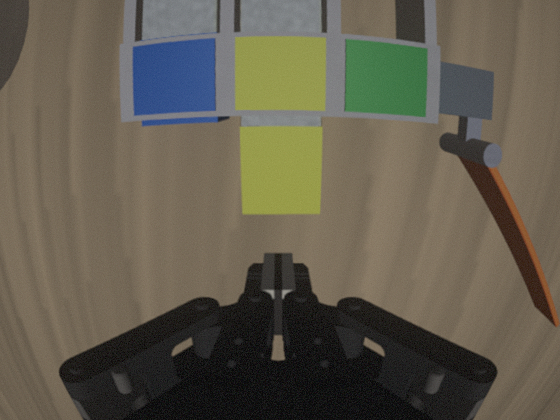

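Request:
play_rows([
  [15, 0, 0],
  [27, 0, -0.5],
  [38, 0, -1],
  [47, 0, -1],
  [54, 0, -1],
], turn=[0, 0, 0, 0, 0], fingers=[0, 0, 0, 0, 0])

```text
clock: 28.95
eef_pos: [524.8, 160.8, 10.2]
tool_rot: [3.138, 0.024, 1.7]
force: [0.0, -0.6, 0.4]
width: 0.2
```

Request:
play_rows([
  [3, 0, 0],
  [6, 0, 0],
  [9, 0, 0],
  [12, 0, 0],
  [13, 0, 0],
], turn=[0, 0, 0, 0, 0], fingers=[0, 0, 0, 0, 0])

```text
clock: 29.58
eef_pos: [523.8, 167.0, 10.1]
tool_rot: [3.14, 0.032, 1.695]
force: [1.9, -12.8, 5.7]
width: 0.0
```

```bash
python3 -c "
from h import *
s=st(); print(disp(s['eef_pos']))"
```

```text
t29.57 tcp [523.8 167.   10.1] yaw 1.695 rp [3.14  0.032] F [  1.9 -12.8   5.7] w 0.0 q7 -0.59
[ 7.60333985e-02 -8.36423049e+01]
```

Request:
play_rows([
  [-15, 0, 0],
  [-40, 0, -20],
  [-50, 0, -70],
  [-50, 0, -120],
  [-50, 0, -120],
], turn=[0, 0, 0, 0, 0], fingers=[0, 0, 0, 0, 0])

```text
clock: 30.2
eef_pos: [532.0, 122.0, 135.2]
tool_rot: [3.132, 0.03, 1.694]
force: [-0.5, -0.7, -0.6]
width: -0.3
```

```bash
python3 -c "
from h import *
s=st(); print(disp(s['eef_pos'])); grab('wrist','w26')
plan(*wor(173,-126),130,np.pi/2+PHI)"
```

```text
t30.20 tcp [532.  122.  135.2] yaw 1.694 rp [3.132 0.03 ] F [-0.5 -0.7 -0.6] w -0.3 q7 -0.46
[   2.57028107 -129.38614635]
t30.25 tcp [530.5 121.3 133.2] yaw 1.694 rp [3.136 0.031] F [-1.1  0.   0.7] w -0.0 q7 -0.46
slide [  4.3 172.    3.9] turn -0.003 n>=3
```

View pics/w26.png

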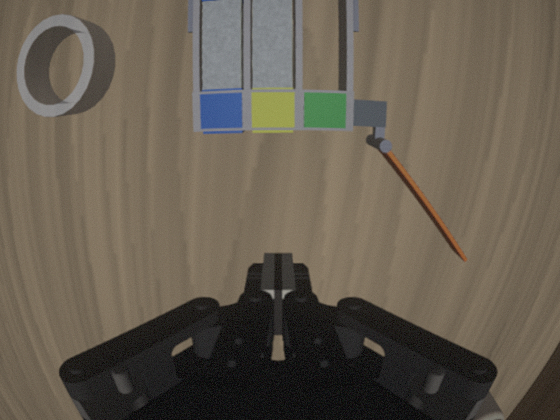

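```bash
python3 -c "
from h import *
z=load('w26')
a=disp(onplane(z,(386,146),34,True)[0]);b=disp(onplane(z,(465,260),34,True)[0]); print(a,b,np.arctan2(-(b-a)[1],-(b-a)[0]),np.linalg.norm(b-a))
for c in((223,133),(274,133)): print(disp(onplane(z,c,30,True)[0]))
crop('w26',180,60,380,170,4,'c26')"
```

```text
[ 87.16323238 -81.44825466] [ 182.35578757 -185.36253407] 2.3124182320700206 140.92480274399261
[-38.14820123 -72.70776838]
[  0.49658815 -73.43156135]
```

View pics/c26.png

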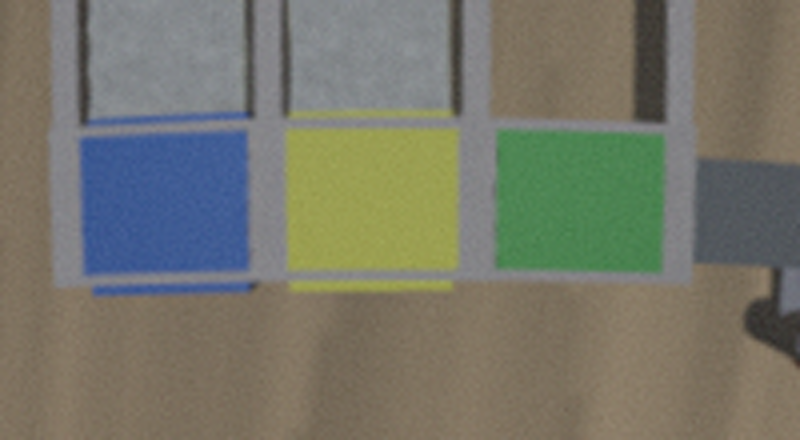

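Request:
play_rows([
  [0, 40, 0],
  [0, 85, 0],
  [0, 130, 0],
  [4, 172, 0],
  [4, 172, 4],
], turn=[0, 0, 0, 0, 0], fingers=[0, 0, 0, 0, 0])

```text
clock: 30.88
eef_pos: [702.2, 146.7, 127.3]
tool_rot: [3.137, 0.03, 1.694]
force: [-1.6, 0.6, -0.1]
width: -0.0
```

```bash
python3 -c "
from h import *
z=load('w26')
for c in((180+170/4,60+283/4),(180+370/4,60+282/4)): print('roof',disp(onplane(z,c,36,True)[0]))
for c in((180+100/4,60+295/4),(180+245/4,60+292/4),(180+370/4,60+291/4)): print('carton',disp(onplane(z,c,30,True)[0]))
s=st(); print(disp(s['eef_pos'])); plan(*wor(173,-126),16,np.pi/2+PHI,s)"
```

```text
roof [-37.51336877 -70.4600497 ]
roof [ -0.57993726 -70.99680109]
carton [-52.15894884 -72.79599685]
carton [-24.20419048 -73.07756226]
carton [ -0.62979809 -73.23337865]
t30.88 tcp [702.2 146.7 127.3] yaw 1.694 rp [3.137 0.03 ] F [-1.6  0.6 -0.1] w -0.0 q7 -0.35
[ 174.51146771 -126.18906514]
slide [  3.6  -2.1 111.2] turn -0.003 n>=2
```

Request:
play_rows([
  [4, -2, 40],
  [4, -2, 80],
  [4, -2, 110],
  [4, -2, 110],
], turn=[0, 0, 0, 0], fingers=[0, 0, 0, 0])

```text
clock: 31.38
eef_pos: [696.3, 145.9, 12.8]
tool_rot: [-3.137, 0.032, 1.694]
force: [-0.4, -0.3, 0.5]
width: 0.2
```

```bash
python3 -c "
from h import *
s=st(); print(disp(s['eef_pos'])); grab('wrist','w27')"
```

```text
t31.38 tcp [696.3 145.9  12.8] yaw 1.694 rp [-3.137  0.032] F [-0.4 -0.3  0.5] w 0.2 q7 -0.39
[ 168.52845531 -126.25495122]
```

View pics/w27.png

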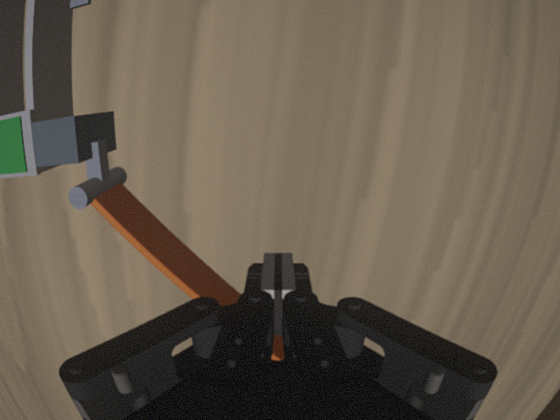

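Request:
play_rows([
  [-7, -5, 0],
  [-14, -10, 0],
  [-24, -22, 0],
  [-35, -36, 0],
  [-42, -50, 0],
], turn=[0, 0, 0, 0, 0], fingers=[0, 0, 0, 0, 0])

```text
clock: 32.05
eef_pos: [654.2, 97.6, 17.9]
tool_rot: [3.139, 0.031, 1.693]
force: [0.1, 0.4, 0.8]
width: -0.0
```

```bash
python3 -c "
from h import *
s=st(); print(disp(s['eef_pos'])); grab('wrist','w28')"
```

```text
t32.05 tcp [654.2  97.6  17.9] yaw 1.693 rp [3.139 0.031] F [0.1 0.4 0.8] w -0.0 q7 -0.38
[ 120.69773982 -168.93831878]
```

View pics/w28.png

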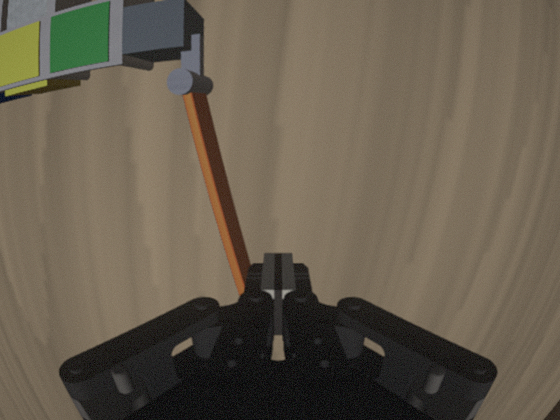

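Request:
play_rows([
  [-3, -18, 1],
  [-4, -35, 2],
  [-3, -52, 2],
  [1, -68, 2],
  [8, -83, 2],
], turn=[0, 0, 0, 0, 0], fingers=[0, 0, 0, 0, 0])

```text
clock: 32.72
eef_pos: [569.3, 93.2, 16.6]
tool_rot: [3.14, 0.033, 1.691]
force: [1.2, -0.4, 0.2]
width: -0.0
```

```bash
python3 -c "
from h import *
s=st(); print(disp(s['eef_pos'])); grab('wrist','w29')"
```

```text
t32.73 tcp [569.3  93.2  16.6] yaw 1.691 rp [3.14  0.033] F [ 1.2 -0.4  0.2] w -0.0 q7 -0.45
[  35.90920194 -162.64168419]
```

View pics/w29.png

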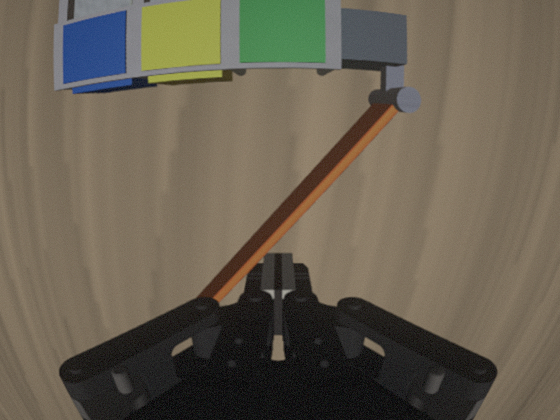

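Request:
play_rows([
  [12, -14, 0],
  [23, -24, 0],
  [35, -32, -1],
  [46, -38, -1],
  [56, -42, -1],
], turn=[0, 0, 0, 0, 0], fingers=[0, 0, 0, 0, 0])

```text
clock: 33.4
eef_pos: [517.4, 145.6, 15.6]
tool_rot: [-3.139, 0.033, 1.694]
force: [1.0, -0.1, -0.1]
width: -0.3
```

```bash
python3 -c "
from h import *
s=st(); print(disp(s['eef_pos']))"
```

```text
t33.40 tcp [517.4 145.6  15.6] yaw 1.694 rp [-3.139  0.033] F [ 1.  -0.1 -0.1] w -0.3 q7 -0.56
[  -8.90418066 -104.11059615]
```

Request:
play_rows([
  [4, 0, 0],
  [8, 0, 0],
  [10, 0, 0],
  [12, 0, 0],
], turn=[0, 0, 0, 0], fingers=[0, 0, 0, 0])

```text
clock: 33.9
eef_pos: [516.3, 155.9, 15.2]
tool_rot: [-3.139, 0.035, 1.692]
force: [0.6, -5.8, 1.4]
width: 0.2
```

```bash
python3 -c "
from h import *
s=st(); print(disp(s['eef_pos'])); grab('wrist','w30')"
```

```text
t33.90 tcp [516.3 155.9  15.2] yaw 1.692 rp [-3.139  0.035] F [ 0.6 -5.8  1.4] w 0.2 q7 -0.58
[ -8.79731208 -93.725534  ]
```

View pics/w30.png

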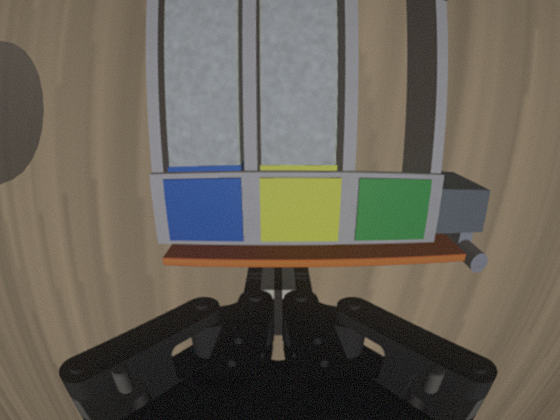

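Request:
play_rows([
  [1, 0, 0],
  [-15, 0, 0],
  [-40, 0, -20],
  [-60, 0, -80],
  [-60, 0, -130],
], turn=[0, 0, 0, 0, 0], fingers=[0, 0, 0, 0, 0])

```text
clock: 34.58
eef_pos: [523.6, 98.1, 148.7]
tool_rot: [-3.139, 0.035, 1.689]
force: [1.5, 0.2, -0.5]
width: -0.0
```

Request:
play_rows([
  [-50, 0, -30],
  [-100, 0, -60],
  [-100, 0, -60],
], turn=[0, 0, 0], fingers=[0, 0, 0])

```text
clock: 34.95
eef_pos: [537.1, -4.9, 214.5]
tool_rot: [3.139, 0.038, 1.68]
force: [-0.3, 0.5, -0.2]
width: -0.3
```

```bash
python3 -c "
from h import *
s=st(); grab('wrist','w31'); grab('top','t31'); grab('side','s31')
crop('w31',160,0,440,200,2.8,'c31')"
```

```text
t34.95 tcp [537.1  -4.9 214.5] yaw 1.680 rp [3.139 0.038] F [-0.3  0.5 -0.2] w -0.3 q7 -0.19
```

View pics/c31.png

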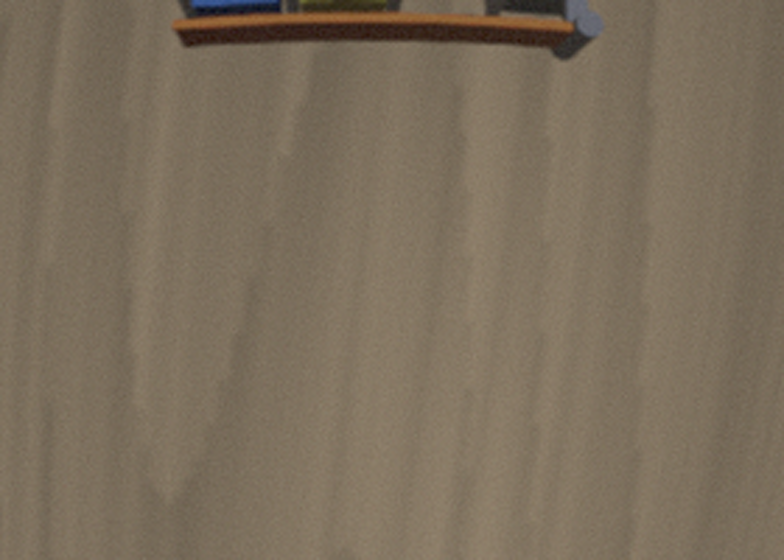

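View pics/t31.png

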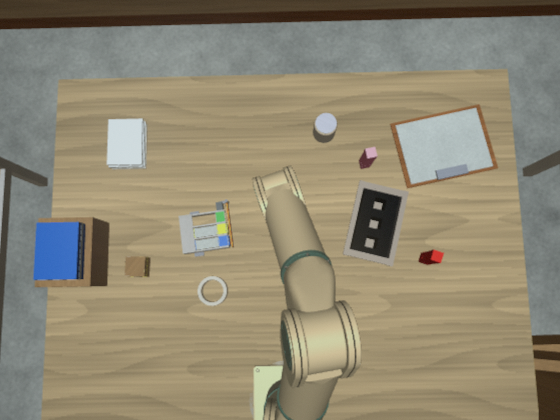

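View pics/s31.png

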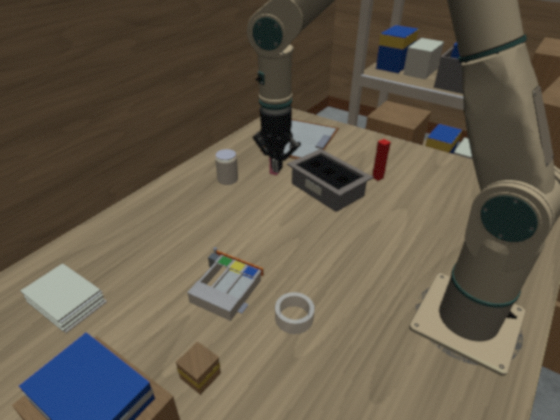

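```bash
python3 -c "
from h import *
z=load('w31')
a=disp(onplane(z,(160+590/2.8,24/2.8),34,True)[0]);b=disp(onplane(z,(160+178/2.8,22/2.8),34,True)[0]); print(a,b,np.arctan2(-(b-a)[1],-(b-a)[0]),np.linalg.norm(b-a))
crop('t31',170,190,250,265,8,'c32')"
```

```text
[ 86.82918962 -79.45778227] [-57.61579461 -79.9342713 ] 0.003298745908857658 144.44577014026663
```

View pics/c32.png

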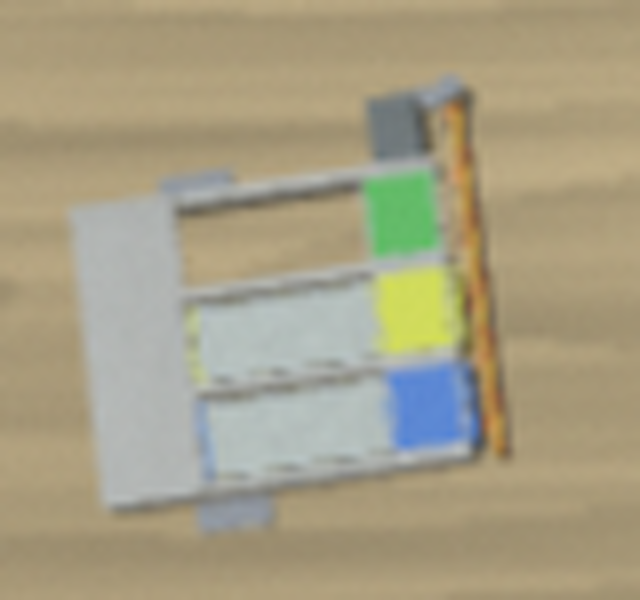

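```bash
python3 -c "
from h import *
print(ctrl.finish_job())"
```

```text
the job is handed in; nothing more can be done
None
```

The two cartons present, blue and yellow, are home in their own channels and the gate is shut. I handed the job in at about 35 s on the clock. There was no green carton: the third tote pocket was empty.

- **Swinging the cartons flat:** pressing each foot on the bench left the carton about 7° short of flat, because the fingertips reached the bench first. I loosened the grip a little so each one settled flat between the fingers. The wrist depth camera then read a 30 mm height, and I gripped again. The highest force I saw was about 42 N at the wrist while pressing.
- **Seating:** I slid each carton in gripped, then pushed it from behind with shut fingers. Both pushes stopped at the same depth against resistance, with 8 N on blue and 13 N on yellow. In the wrist image both stick out about 2 mm past the roof edge, as a carton fully home should. Blue lies slightly askew within its channel clearance.
- **Gate:** it measures about 0.003 rad from shut after the arm backed away.
- **Other stock:** the final top and side views show the can, tape roll, brown box, red and pink look-alikes where they were.

The carton ends measured about 2 mm further out than my estimate of the dispenser's position predicted. I put this down to calibration error, since measuring against the roof edge in the same picture agreed with home. No knock or grip slip showed up.

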